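Find the good slide bay with a feeler

TASK

Of the four sprung bays in the aluminium slide-carrier block only one still grips properly; in one the spring has gone weak and two are seized. Slide the blue feeler's blade into the bays from the front, without forcing it, to find by its drag the one that grips properly, and leave the feeler let go there, blade fully home with the guard at the block, to mark the bay to be used. Leave the other things on the bench where they are.

Things in the scene. Friction and masses are not known exactly. Their poses are not given: they have to be found in the camera images.
- feeler: feeler: blue handle 55 long (x), 20 thick (y), 40 mm tall, to be pinched across its thickness from above; on its front a black guard plate (5 thick, 36 mm wide), then a steel blade, 60 long, 8 thick, 20 mm tall, lower edge 10 mm above the handle's underside, on which it stands. Origin: centre of the handle's underside; x along the blade (tip at x = 92.5 mm), z up. 0.09 to 0.18 kg
- feeler_tip (a point): the foremost point of the blade's round nose, 20 mm above the handle's underside; axes as the feeler's
- block: fixed aluminium slide-carrier block, 64 deep (x), 180 wide (y), 36 mm tall: four bays 44 mm apart, open to front and top, an orange sprung pad in each. Origin: centre of its underside; x from the front straight into the bays, y to the left seen from the front. The bays look alike; one is good, one weak, two seized, differently each time
- bay_1 (a point): mouth of bay 1 (the leftmost, seen from the front), in the block's front face, 20 mm above the table (the tip's height when the handle stands on the table), on the middle line of a blade that lies against the bay's fixed wall. That wall is 4 mm to the +y side; the pad's face 1 mm to the -y side (gap 5 mm), and a working pad yields up to 9 mm to -y. Axes as the block's
- bay_2 (a point): mouth of bay 2 (second from the left), as bay_1. In every bay both sides are flared: 14 mm wide at the front, narrowing over the first 16 mm; its floor is 6 mm above the table. Drag on the blade past the flare: weak bay under 1 N, good bay about 2 to 7 N (up to 15 N while its nose spreads the flare). The good pad pushes the blade to +y with 5 to 9 N, the weak one with under 1 N
- bay_3 (a point): mouth of bay 3 (third from the left), as bay_1. In a seized bay the pad does not yield and the nose stops 4 to 18 mm inside the mouth. Fully home in the good bay, the tip is 60 mm inside the mouth and the guard at the block's front face
- bay_4 (a point): mouth of bay 4 (the rightmost), as bay_1. The walls and pads reach 34 mm above the table, so the feeler can be slid in carried 2 to 5 mm above the table, clear of dragging its handle on it, and may be left so or standing
- objective: microscope objective, brass, 28 mm across, 48 mm tall, standing; bystander, origin at its underside
- oil: amber immersion oil bottle, 28 mm across, 62 mm tall, standing; bystander, origin at its underside
- carrier: aluminium slide carrier with a glass slide, 30 x 90 x 6 mm, lying behind the block; bystander, origin at its underside
- driver: screwdriver 160 mm long, lying; bystander, origin on it
- dish: covered culture dish, 94 mm across, 15 mm tall; bystander, origin at its underside
- slidebox: green slide box with white lid, 90 x 35 x 34 mm; bystander, origin at its underside
- loupe: grey loupe, 48 mm across, 45 mm tall, standing; bystander, origin at its underside
There are look-alikes about, which are no part of the job. There is more than one size of the block; the one meant has the size given above.

How it is judged:
At the end, for the whole second after the job is handed in: The feeler rests, let go and upright, in the properly gripping bay: blade tip 53 to 64 mm inside the mouth, within 4 mm of the bay's middle line and 0.1 rad of its direction, squeezed with 2.5 to 16 N against the bay's wall (only the good bay does this) (((x of feeler_tip in the frame of bay_1 between 0.053 and 0.064 m and y of feeler_tip in the frame of bay_1 between -0.004 and 0.004 m and z of feeler_tip in the frame of bay_1 between -0.006 and 0.01 m) or (x of feeler_tip in the frame of bay_2 between 0.053 and 0.064 m and y of feeler_tip in the frame of bay_2 between -0.004 and 0.004 m and z of feeler_tip in the frame of bay_2 between -0.006 and 0.01 m) or (x of feeler_tip in the frame of bay_3 between 0.053 and 0.064 m and y of feeler_tip in the frame of bay_3 between -0.004 and 0.004 m and z of feeler_tip in the frame of bay_3 between -0.006 and 0.01 m) or (x of feeler_tip in the frame of bay_4 between 0.053 and 0.064 m and y of feeler_tip in the frame of bay_4 between -0.004 and 0.004 m and z of feeler_tip in the frame of bay_4 between -0.006 and 0.01 m)) and angle between the x axis of feeler and the x axis of block, either way round below 0.1 rad and angle between feeler's own z axis and vertical below 0.1 rad and contact force between feeler and block between 2.5 and 16 N and linear speed of feeler below 0.01 m/s); the robot touches nothing.
It fails at once if the feeler is forced: more than 30 N between it and the block (contact force between feeler and block above 30 N).
It fails at once if a bystander is moved more than 20 mm (distance of any of objective, oil, carrier, driver, dish, slidebox, loupe from where it was at the start of the episode above 0.02 m).
It also fails if it takes over 70 s, if anything falls off the work surface, if the arm or the gripper's body presses on something with over 40 N, if the wrist force passes 120 N, or if a joint passes its speed limit or range.

ROBOT

A 6-joint arm with a two-finger parallel gripper is mounted at the origin on the work surface. World frame = base frame: x ahead of the robot, y to its left, z up, the work surface at z = 0. Lengths are in m, angles in rad, forces in N, time in s.
With the tool pointing down it reaches from about 0.275 to 1 m from the base axis. Payload 8.4 kg.
Tool frame: the origin (TCP) lies at the very end of the fingers, on their centre line; the grasp point (between the pads) lies 19 mm behind it (robot.pinch_z is the distance from the TCP to the grasp point, in m); y points along the fingers, z is the direction in which the jaws open and shut, and the axes are right-handed (so a half turn about y gives the same grasp; the last joint's range is limited). The gripper opens to 85 mm and grips with 20 to 120 N. Pads are 22 mm wide; open, the fingers measure 114 mm over their backs; the gripper's body (76 mm by 85 mm) begins 54 mm behind the grasp point. The pads swing forward as they close: fully open they stand 13 mm farther back than shut.
Start: joints at [-1.192, 0.353, 1.633, -0, 1.155, -0.002], TCP at [0.232, -0.58, 0.231] pointing down, gripper open.
Joint ranges: [-2.63, 2.63], [-0.92, 2.1], [0.06, 2.66], [-1.3, 4.44], [0, 2.69], [-3.02, 3.02]. Speed limits (rad/s): [2.22, 2.22, 2.79, 3.14, 3.14, 3.14].

INTERFACE

Orientations are given as a 3x3 rotation matrix whose columns are the frame's x, y, z axes.
In Python, from rig import robot gives the robot as it stands.
- The arm moves only by the tool jog_arm, never from a script. Its argument "rows" is one flat list of numbers, 7 for each row, row after row: the shift along the tool's x, y, z in m, then the turn, a rotation vector about the tool's x, y, z in degrees, then the closure in counts, from 0 (fully open) to 255 (shut). In form: [x, y, z, ax, ay, az, fingers, x, y, z, ax, ay, az, fingers, ...]. A call has 1 to 5 rows; each row is the pose to reach, as a shift and turn from the pose commanded when the call began, along the tool's axes at that moment; what a row does not reach only later rows make up. A row lasts 1/8 s, in which the tool goes at most 62.5 mm and 10.7 degrees, less where a joint would pass 70% of its speed; a pose out of reach is approached as far as the arm can. A call with a gripper value outside its range is refused whole. The fingers move at their own pace and stop on an object; "force" is the grip in N (left out, the last holds). Time passes only in rows, so rows that repeat a pose let the fingers close. It gives the time, the measured TCP pose, the force and the opening at its end, in the units of the state.
- robot.observe(): the state, without advancing time (a new reading comes with each control period).
- robot.get_image(name): name is "scene" or "top" or "wrist"; returns the picture (400x640x3 uint8, red, green, blue); there is no depth.
- robot.calibration(name): a dict with "intrinsics" (3x3 intrinsics, pixels), "k1" (the pictures are not rectified: a ray, as slopes to the right and down, at radius r is drawn at 1 + k1 r^2 times it, then the intrinsics apply), "extrinsics" (4x4, takes a point from camera to world coordinates). Camera axes: x right, y up, looking along -z (the intrinsics and any distortion apply to the point x, -y, -z); pixel columns grow to the right and rows downward; lengths in m; the calibration is good to about 2 mm. A picture is of the moment at which its call begins: read the wrist's pose just before it. calibration takes no time and is no camera call; for the wrist camera it gives the pose at the moment of the call.
- robot.sign_off(): hands the job in, once; it reports no verdict.
The state is a dict: "time_s": time; "joint_pos": joint angles; "dq": joint speeds; "joint_efforts": joint torques, N m; "eef_pos": TCP position; "eef_rot": TCP orientation; "wrist_force": force on the tool from outside, world axes, zero at the start; "torque": the same for the moment, N m; "opening": opening from 0.0 (shut) to 1.0 (fully open).
Only numpy, scipy, OpenCV 4.12 (cv2) and the standard library are available. Lean on these libraries where they do the work, as an engineer would, in place of code of your own. Each camera call takes 0.05 s, during which the arm holds its last target.

## Working session

There is one attempt and no reset: what is moved stays moved. The work goes in short steps, Python scripts to look and compute and a tool call to move; the robot and the scene stay as the last step left them, time stands still between calls to the robot, and variables do not carry over. Pictures are saved under pics/ and viewed, and the job is handed in when it is done.

Besides the shell and the picture viewer there is one more tool, called after "Emit:" as name(argument=value, ...) on one line, values as JSON. jog_arm: Moves the arm, as the interface text tells. Its arguments: {"type":"object","properties":{"rows":{"type":"array","items":{"type":"number"}},"force":{"type":"number"}},"required":["rows"]}

```bash
mkdir -p pics; ls; python3 - <<'E'
from rig import robot
import cv2
s=robot.observe(); print(s)
for n in("scene","top","wrist"):
    c=robot.calibration(n); print(n,c)
    cv2.imwrite(f"pics/{n}0.png",robot.get_image(n)[:,:,::-1])
print(robot.pinch_z)
E
```

```text
pics
{'time_s': 0.0, 'joint_pos': array([-1.19236984e+00,  3.53654353e-01,  1.63413669e+00, -1.87197416e-06,
        1.15520045e+00, -2.40645023e-03]), 'dq': array([ 0.00111955, -0.00021076,  0.0004797 ,  0.00140534,  0.00032052,
        0.00121913]), 'joint_efforts': array([-1.21066856e-03, -6.05253768e+01, -3.42058682e+01, -2.17598681e-04,
        9.23525076e-03,  2.23510494e-05]), 'eef_pos': array([ 0.23212768, -0.5797794 ,  0.23055672]), 'eef_rot': array([[-9.28355080e-01, -5.18401866e-04,  3.71694197e-01],
       [-3.71694559e-01,  1.29922714e-03, -9.28354171e-01],
       [-1.65465421e-06, -9.99999022e-01, -1.39883127e-03]]), 'wrist_force': array([ 0.05117813, -0.33574149, -0.08968334]), 'torque': array([0.04955274, 0.00961283, 0.0402433 ]), 'opening': 1.001387665863969}
scene {'intrinsics': array([[431.13915239,   0.        , 320.62382806],
       [  0.        , 431.13915239, 197.68053476],
       [  0.        ,   0.        ,   1.        ]]), 'k1': -0.041449254085494436, 'extrinsics': array([[-0.32397935, -0.60829867,  0.72457581,  1.41946684],
       [ 0.94605602, -0.21148483,
[... 384 characters left out ...]
551,  0.99867732, -0.04831523,  0.45749616],
       [-0.99978997,  0.01807264,  0.00966396, -0.00121207],
       [ 0.01052436,  0.04813513,  0.99878539,  1.04556578],
       [ 0.        ,  0.        ,  0.        ,  1.        ]])}
wrist {'intrinsics': array([[355.37186066,   0.        , 322.94134689],
       [  0.        , 355.37186066, 201.37761619],
       [  0.        ,   0.        ,   1.        ]]), 'k1': -0.01986477451100234, 'extrinsics': array([[ 0.37174815,  0.87860132,  0.29977164,  0.30989289],
       [-0.92833306,  0.35218785,  0.11900189, -0.54857728],
       [-0.00102072, -0.32252666,  0.94655983,  0.37371698],
       [ 0.        ,  0.        ,  0.        ,  1.        ]])}
0.0187
```

View pics/scene0.png

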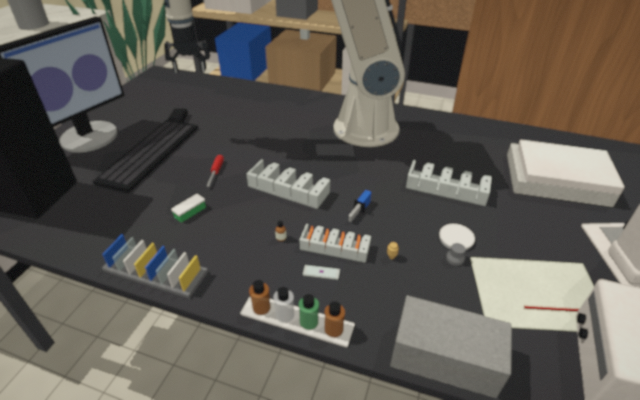

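View pics/top0.png

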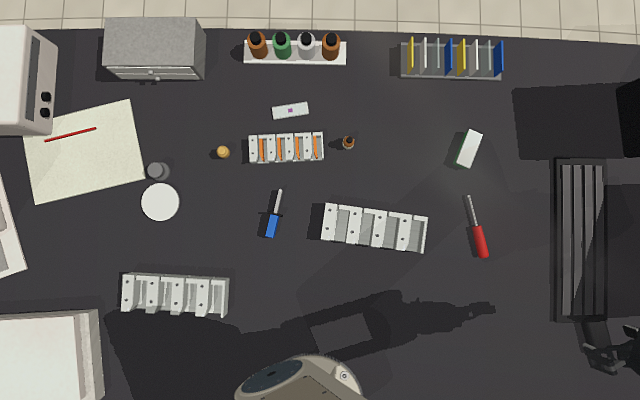

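View pics/wrist0.png

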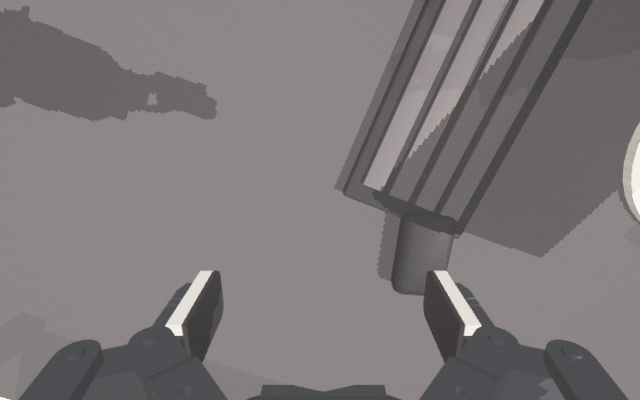

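```bash
python3 - <<'E'
import cv2,numpy as np
t=cv2.imread("pics/top0.png");s=cv2.imread("pics/scene0.png")
cv2.imwrite("pics/c1.png",cv2.resize(t[95:245,205:365],None,fx=5,fy=4 if 0 else 5,interpolation=cv2.INTER_CUBIC)[:600] if 0 else cv2.resize(t[95:245,205:365],(640,600),interpolation=cv2.INTER_CUBIC))
cv2.imwrite("pics/c2.png",cv2.resize(s[180:290,260:420],(800,550),interpolation=cv2.INTER_CUBIC))
E
```

```text
(no output)
```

View pics/c1.png

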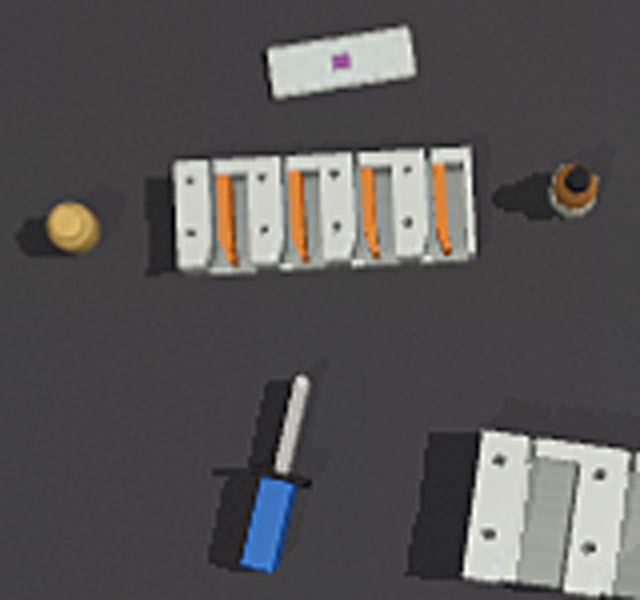

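View pics/c2.png

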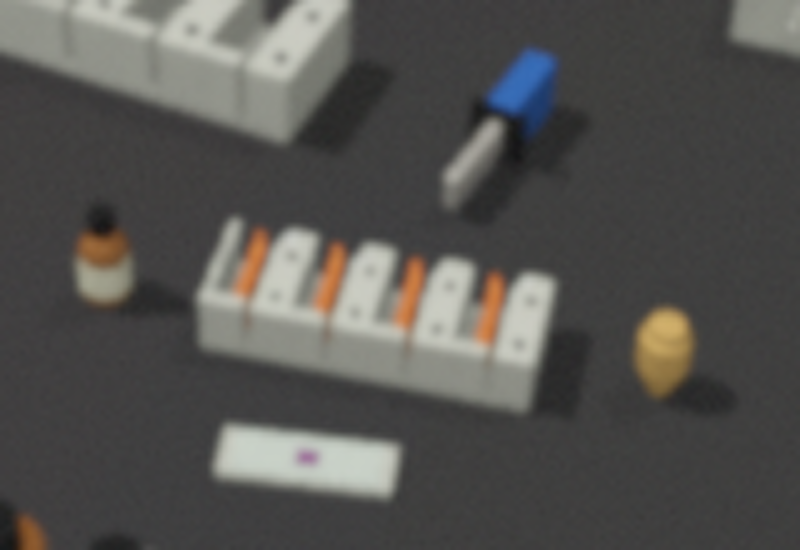

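```bash
cat > h.py <<'E'
import numpy as np,cv2
from rig import robot
def undist(c,uv):
    K=c["intrinsics"]; uv=np.atleast_2d(np.asarray(uv,float))
    d=np.array([c["k1"],0,0,0,0.])
    return cv2.undistortPoints(uv.reshape(-1,1,2),K,d).reshape(-1,2)
def ray(c,uv):
    p=undist(c,uv); E=c["extrinsics"]
    d=np.c_[p[:,0],-p[:,1],-np.ones(len(p))]@E[:3,:3].T
    return E[:3,3],d
def onz(c,uv,z):
    o,d=ray(c,uv); return o+d*((z-o[2])/d[:,2])[:,None]
def proj(c,P):
    E=c["extrinsics"]; q=(np.atleast_2d(P)-E[:3,3])@E[:3,:3]
    s=np.c_[q[:,0]/-q[:,2],-q[:,1]/-q[:,2]]; r=(s**2).sum(1,keepdims=True)
    s=s*(1+c["k1"]*r); K=c["intrinsics"]
    return s*[K[0,0],K[1,1]]+[K[0,2],K[1,2]]
E
python3 - <<'E'
from h import *
c=robot.calibration("top")
t=cv2.imread("pics/top0.png"); hsv=cv2.cvtColor(t,cv2.COLOR_BGR2HSV)
def rect(m,z,box):
    mm=np.zeros(m.shape,np.uint8); y0,y1,x0,x1=box; mm[y0:y1,x0:x1]=m[y0:y1,x0:x1]
    v,u=np.nonzero(mm); P=onz(c,np.c_[u,v],z)[:,:2]
    r=cv2.minAreaRect(P.astype(np.float32)); print(len(u),np.round(r[0],4),np.round(r[1],4),r[2],np.round(P.mean(0),4))
    return P
blue=cv2.inRange(hsv,(100,120,80),(125,255,255))
P=rect(blue,.04,(180,245,255,295))
w=np.linalg.svd(P-P.mean(0))[2][0]; print("handle ang",np.degrees(np.arctan2(w[1],w[0])))
gray=cv2.inRange(hsv,(0,0,110),(180,80,255))
rect(gray,.036,(125,170,243,330))
P=rect(gray,.03,(182,215,268,290))
w=np.linalg.svd(P-P.mean(0))[2][0]; print("blade ang",np.degrees(np.arctan2(w[1],w[0])))
for n,uv,z in(("obj",(223,152),.048),("oil",(348,141),.062)): print(n,onz(c,uv,z))
E
```

```text
222 [0.4416 0.1023] [0.023 0.055] 78.21211242675781 [0.4416 0.1024]
handle ang 167.81458104422353
1694 [0.6324 0.0735] [0.0708 0.1809] 4.218565940856934 [0.6328 0.0729]
89 [0.5028 0.0908] [0.0088 0.0582] 77.26254272460938 [0.5029 0.0907]
blade ang 168.12324697412382
obj [[0.61614125 0.22284572 0.048     ]]
oil [[ 0.64554677 -0.07581425  0.062     ]]
```

Emit:
jog_arm(rows=[-0.036,0,-0.045,0,6,0,0,-0.072,0,-0.09,0,12,0,0,-0.108,0,-0.135,0,18,0,0,-0.144,0,-0.18,0,24,0,0,-0.18,0,-0.225,0,30,0,0], force=30)

```text
time_s: 0.78
eef_pos: [0.3159, -0.3027, 0.2312]
eef_rot: [[-0.989, 0.0, -0.146], [0.146, 0.0, -0.989], [-0.0, -1.0, -0.0]]
wrist_force: [0.6, 0.1, -0.2]
opening: 0.997
```

```bash
cat > st.py <<'E'
from h import *
import sys
def rel(tx,ty,tz,zang):
    s=robot.observe(); R=s["eef_rot"]; p=s["eef_pos"]
    d=R.T@(np.array([tx,ty,tz])-p)
    za=np.degrees(np.arctan2(R[1,2],R[0,2]))
    print("t %.2f"%s["time_s"],"tcp",p.round(4),"zang %.2f"%za,"F",s["wrist_force"].round(2),"T",s["torque"].round(2),"op %.3f"%s["opening"])
    print("delta tool",d.round(4),"turn y deg %.2f"%(-(zang-za)), "tilt",(R[2]).round(4))
if __name__=="__main__": rel(*map(float,sys.argv[1:5]))
E
python3 st.py 0.442 0.102 0.231 -102
```

```text
t 0.78 tcp [ 0.3159 -0.3027  0.2312] zang -98.41 F [ 0.55  0.07 -0.16] T [-0.01 -0.01  0.01] op 0.997
delta tool [-6.550e-02  3.000e-04 -4.188e-01] turn y deg 3.59 tilt [-2.e-04 -1.e+00 -1.e-04]
```

Emit:
jog_arm(rows=[-0.01,0,-0.06,0,1,0,0,-0.02,0,-0.12,0,2,0,0,-0.03,0,-0.18,0,3,0,0,-0.038,0,-0.24,0,3.6,0,0,-0.046,0,-0.3,0,3.6,0,0])

```text
time_s: 1.4
eef_pos: [0.4042, -0.0121, 0.2315]
eef_rot: [[-0.979, 0.001, -0.204], [0.204, -0.0, -0.979], [-0.001, -1.0, -0.0]]
wrist_force: [0.8, -0.3, -0.3]
opening: 0.996
```

Emit:
jog_arm(rows=[-0.01,0,-0.06,0,0,0,0,-0.02,0,-0.119,0,0,0,0,-0.02,0,-0.119,0,0,0,0,-0.02,0,-0.119,0,0,0,0])

```text
time_s: 1.9
eef_pos: [0.4472, 0.0982, 0.2309]
eef_rot: [[-0.979, -0.001, -0.203], [0.203, -0.001, -0.979], [0.001, -1.0, 0.001]]
wrist_force: [1.0, -0.6, 0.0]
opening: 0.998
```

```bash
python3 st.py 0.442 0.102 0.231 -102; python3 - <<'E'
from h import *
c=robot.calibration("wrist"); im=robot.get_image("wrist"); np.save("c1.npy",c,allow_pickle=True)
cv2.imwrite("pics/w1.png",im[:,:,::-1])
E
```

```text
t 1.90 tcp [0.4472 0.0982 0.2309] zang -101.71 F [ 1.05 -0.59  0.01] T [0.01 0.   0.02] op 0.998
delta tool [ 0.0059 -0.0001 -0.0027] turn y deg 0.29 tilt [ 1.1e-03 -1.0e+00  9.0e-04]
```

View pics/w1.png

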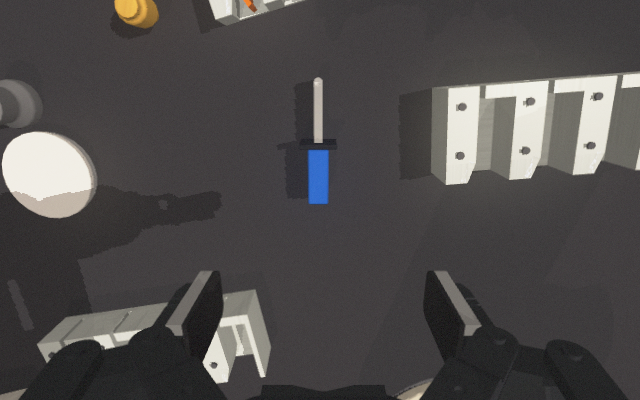

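```bash
python3 - <<'E'
from h import *
c=np.load("c1.npy",allow_pickle=True).item()
t=cv2.imread("pics/w1.png"); hsv=cv2.cvtColor(t,cv2.COLOR_BGR2HSV)
m=cv2.inRange(hsv,(100,120,60),(125,255,255)); v,u=np.nonzero(m); k=(abs(u-318)<30)&(abs(v-176)<45);u=u[k];v=v[k]
P=onz(c,np.c_[u,v],.04)[:,:2]; r=cv2.minAreaRect(P.astype(np.float32)); print(np.round(r[0],4),np.round(r[1],4),r[2],P.mean(0))
g=cv2.inRange(hsv,(0,0,110),(180,80,255)); v,u=np.nonzero(g);k=(abs(u-318)<12)&(v>70)&(v<142);u=u[k];v=v[k]
P=onz(c,np.c_[u,v],.03)[:,:2]; r=cv2.minAreaRect(P.astype(np.float32)); print(np.round(r[0],4),np.round(r[1],4),r[2],P.mean(0))
E
```

```text
[0.4434 0.1046] [0.0202 0.0541] 78.55316162109375 [0.44399364 0.10424198]
[0.5043 0.0919] [0.0083 0.0586] 78.24479675292969 [0.5045204  0.09148074]
```

Emit:
jog_arm(rows=[0.005,0.05,-0.005,0,0,0,0,0.005,0.1,-0.005,0,0,0,0,0.005,0.13,-0.005,0,0,0,0,0.005,0.13,-0.005,0,0,0,0])

```text
time_s: 2.45
eef_pos: [0.4421, 0.1025, 0.0998]
eef_rot: [[-0.978, -0.005, -0.206], [0.206, -0.001, -0.978], [0.004, -1.0, 0.002]]
wrist_force: [-0.5, -0.2, 0.0]
opening: 1.001
```

```bash
python3 st.py 0.4435 0.1045 0.012 -101.6
```

```text
t 2.45 tcp [0.4421 0.1025 0.0998] zang -101.90 F [-0.49 -0.21  0.05] T [-0.02 -0.03  0.  ] op 1.001
delta tool [-0.0014  0.0878 -0.0024] turn y deg -0.30 tilt [ 0.0042 -1.      0.0021]
```

Emit:
jog_arm(rows=[-0.001,0.04,-0.002,0,0,0,0,-0.001,0.075,-0.002,0,0,0,0,-0.001,0.088,-0.002,0,0,0,0,-0.001,0.088,-0.002,0,0,0,0,-0.001,0.088,-0.002,0,0,0,100])

```text
time_s: 3.08
eef_pos: [0.4464, 0.1061, 0.0147]
eef_rot: [[-0.979, 0.002, -0.204], [0.204, 0.0, -0.979], [-0.002, -1.0, -0.001]]
wrist_force: [-0.2, -0.1, -0.4]
opening: 0.813
```

```bash
python3 st.py 0.4435 0.1045 0.012 -101.6;  python3 - <<'E'
from h import *
cv2.imwrite("pics/w2.png",robot.get_image("wrist")[:,:,::-1])
E
```

```text
t 3.08 tcp [0.4464 0.1061 0.0147] zang -101.80 F [-0.25 -0.11 -0.39] T [-0.01  0.04 -0.02] op 0.813
delta tool [0.0026 0.0026 0.0022] turn y deg -0.20 tilt [-1.9e-03 -1.0e+00 -9.0e-04]
```

View pics/w2.png

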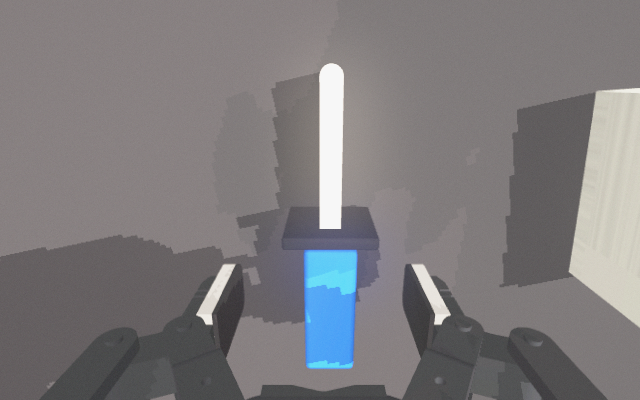

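Emit:
jog_arm(rows=[0.002,0.002,0.002,0,0,0,110,0.002,0.002,0.002,0,0,0,200,0.002,0.002,0.002,0,0,0,255,0.002,0.002,0.002,0,0,0,255,0.002,0.002,0.002,0,0,0,255], force=40)

```text
time_s: 3.75
eef_pos: [0.4431, 0.1045, 0.0116]
eef_rot: [[-0.979, 0.0, -0.204], [0.204, 0.0, -0.979], [-0.0, -1.0, -0.0]]
wrist_force: [-0.9, 0.3, 6.5]
opening: 0.234
```

```bash
python3 st.py 0.4435 0.1045 0.012 -101.6;  python3 - <<'E'
from h import *
cv2.imwrite("pics/w3.png",robot.get_image("wrist")[:,:,::-1])
E
```

```text
t 3.75 tcp [0.4431 0.1045 0.0116] zang -101.78 F [-0.89  0.33  6.48] T [-0.06  0.16 -0.04] op 0.234
delta tool [-0.0004 -0.0004 -0.0001] turn y deg -0.18 tilt [-0. -1. -0.]
```

View pics/w3.png

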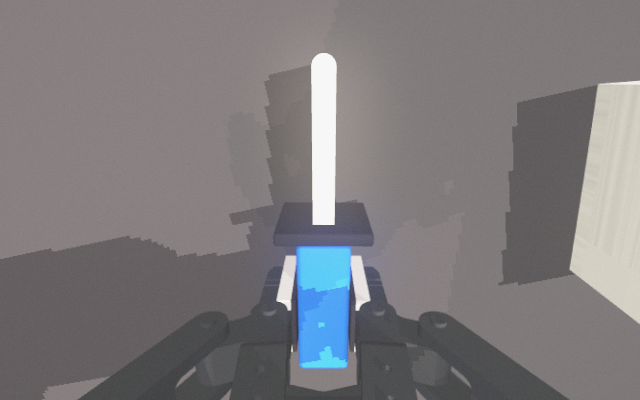

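Emit:
jog_arm(rows=[0,-0.02,0,0,0,0,255,0,-0.04,0,0,0,0,255,-0.01,-0.04,0.013,0,-8,0,255,-0.023,-0.04,0.026,0,-15.8,0,255,-0.023,-0.04,0.026,0,-15.8,0,255])

```text
time_s: 4.42
eef_pos: [0.4607, 0.0738, 0.0513]
eef_rot: [[-0.998, 0.0, 0.069], [-0.069, 0.0, -0.998], [-0.0, -1.0, 0.0]]
wrist_force: [-0.5, -0.0, -1.9]
opening: 0.226
```

Emit:
jog_arm(rows=[0,0,0,0,0,0,255,0,0,0,0,0,0,255])

```text
time_s: 4.68
eef_pos: [0.4597, 0.0747, 0.0511]
eef_rot: [[-0.998, -0.001, 0.069], [-0.069, -0.0, -0.998], [0.001, -1.0, -0.0]]
wrist_force: [-0.1, 0.2, -1.2]
opening: 0.228
```

```bash
python3 st.py 0.46 0.075 0.05 -86;  python3 - <<'E'
from h import *
c=robot.calibration("wrist"); im=robot.get_image("wrist"); np.save("c4.npy",c,allow_pickle=True)
cv2.imwrite("pics/w4.png",im[:,:,::-1])
E
```

```text
t 4.67 tcp [0.4597 0.0747 0.0511] zang -86.04 F [-0.06  0.25 -1.25] T [-0.01  0.02 -0.  ] op 0.228
delta tool [-0.0003  0.0011 -0.0003] turn y deg -0.04 tilt [ 6.e-04 -1.e+00 -0.e+00]
```

View pics/w4.png

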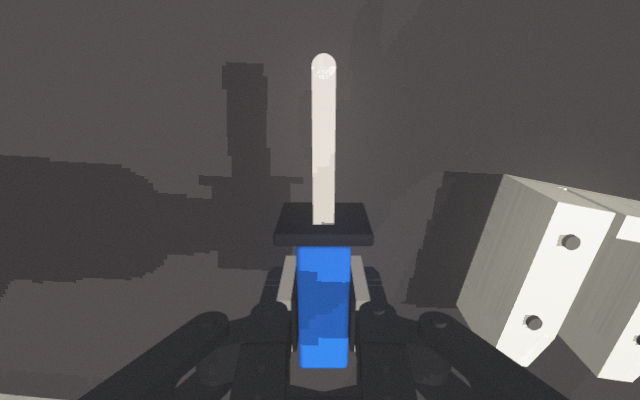

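Emit:
jog_arm(rows=[-0.03,-0.005,0,0,0,0,255,-0.06,-0.01,0,0,0,0,255,-0.06,-0.01,0,0,0,0,255,-0.06,-0.01,0,0,0,0,255])

```text
time_s: 5.22
eef_pos: [0.5189, 0.0786, 0.0609]
eef_rot: [[-0.998, -0.002, 0.07], [-0.07, -0.0, -0.998], [0.002, -1.0, 0.0]]
wrist_force: [-0.9, -0.8, -1.7]
opening: 0.227
```

```bash
python3 st.py 0.52 0.079 0.06 -86;  python3 - <<'E'
from h import *
c=robot.calibration("wrist"); im=robot.get_image("wrist"); np.save("c5.npy",c,allow_pickle=True)
cv2.imwrite("pics/w5.png",im[:,:,::-1])
cv2.imwrite("pics/top5.png",robot.get_image("top")[:,:,::-1])
E
```

```text
t 5.22 tcp [0.5189 0.0786 0.0609] zang -85.99 F [-0.87 -0.81 -1.7 ] T [0.06 0.   0.01] op 0.227
delta tool [-0.0011  0.0009 -0.0003] turn y deg 0.01 tilt [ 1.6e-03 -1.0e+00  1.0e-04]
```

View pics/w5.png

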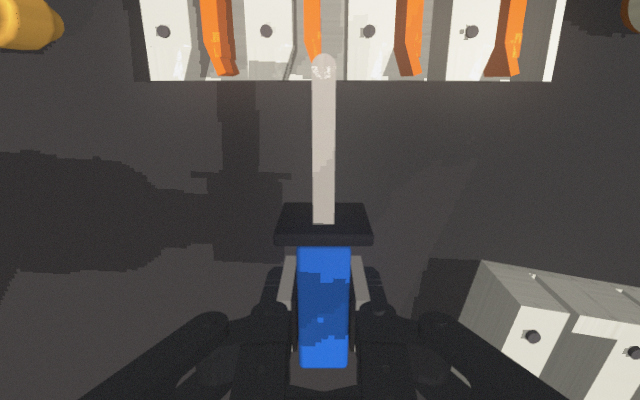

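```bash
python3 - <<'E'
import cv2
t=cv2.imread("pics/w5.png")
cv2.imwrite("pics/c5a.png",cv2.resize(t[0:95,130:350],None,fx=3.6,fy=3.6,interpolation=cv2.INTER_CUBIC))
cv2.imwrite("pics/c5b.png",cv2.resize(t[0:95,350:570],None,fx=3.6,fy=3.6,interpolation=cv2.INTER_CUBIC))
E
```

```text
(no output)
```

View pics/c5a.png

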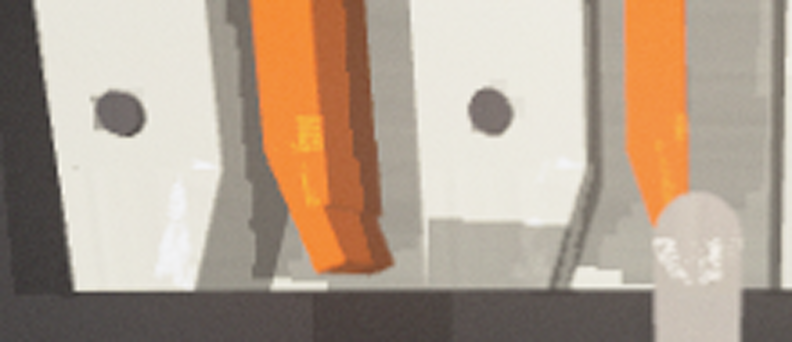

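View pics/c5b.png

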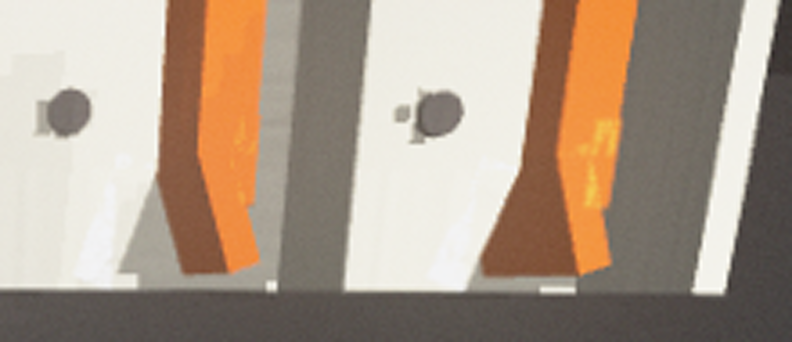

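```bash
python3 - <<'E'
from h import *
c=np.load("c5.npy",allow_pickle=True).item()
L,R=onz(c,[(150.6,80.8),(552,81.7)],.036)[:,:2]
w=L-R; print("width",np.linalg.norm(w),"L",L,"R",R); yb=w/np.linalg.norm(w); yaw=np.degrees(np.arctan2(-yb[0],yb[1])); xb=np.array([yb[1],-yb[0]]); print("yaw",yaw,"mid front",(L+R)/2)
M=(L+R)/2
for k in[(191.1,45.8),(293.1,45.8),(393.9,49.4),(494.4,45.8)]:
    p=onz(c,k,.035)[0,:2]-M; print("kink",p@xb,p@yb)
zb=.0609-.0116+.030
P=onz(c,[(323.6,66.),(323.6,200.),(323.8,53.5)],zb)[:,:2]
for p in P: print("blade",p,(p-M)@xb,(p-M)@yb)
d=P[0]-P[1]; print("blade yaw",np.degrees(np.arctan2(d[1],d[0])))
# top cam block
c=robot.calibration("top"); t=cv2.imread("pics/top0.png"); g=cv2.inRange(cv2.cvtColor(t,cv2.COLOR_BGR2HSV),(0,0,110),(180,80,255)).astype(np.uint8)
E
python3 - <<'E'
import cv2
t=cv2.imread("pics/top0.png");cv2.imwrite("pics/c6.png",cv2.resize(t[120:175,240:335],None,fx=8,fy=8,interpolation=cv2.INTER_CUBIC))
E
```

```text
width 0.1810678097398622 L [0.59704108 0.16231187] R [ 0.60953341 -0.01832449]
yaw 3.956123204161928 mid front [0.60328725 0.07199369]
kink 0.014540269155852378 0.07090440390679616
kink 0.014423594167806543 0.02609195969410334
kink 0.01304967993277648 -0.018184037681726148
kink 0.014813351831935929 -0.0624265461625927
blade [0.60694611 0.08509513] 0.004554042204883014 0.012817785694522757
blade [0.56060537 0.08181309] -0.041902703724833595 0.012740732854691066
blade [0.61076297 0.08530021] 0.00837595815237458 0.012759039709222096
blade yaw 4.051153503534738
```

View pics/c6.png

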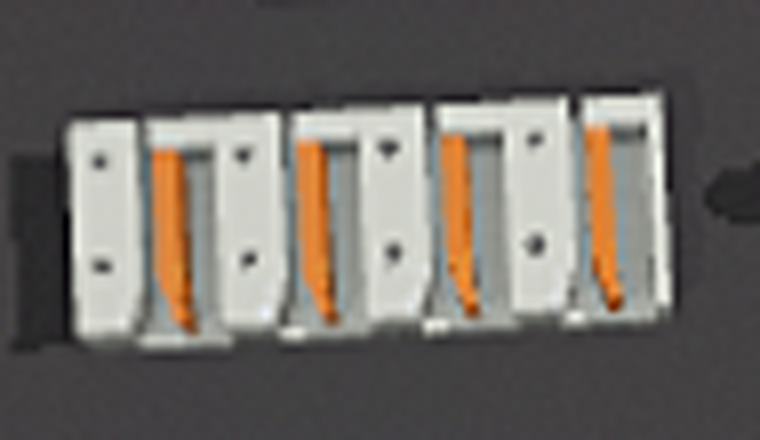

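Emit:
jog_arm(rows=[0.02,0,0,0,0,0,255,0.037,0,-0.004,0,0,0,255,0.037,0.023,-0.009,0,0,0,255,0.037,0.046,-0.009,0,0,0,255,0.037,0.046,-0.009,0,0,0,255], force=20)

```text
time_s: 5.95
eef_pos: [0.4805, 0.0849, 0.0142]
eef_rot: [[-0.998, -0.003, 0.07], [-0.07, -0.001, -0.998], [0.003, -1.0, 0.0]]
wrist_force: [-0.6, -0.0, -0.9]
opening: 0.225
```

Emit:
jog_arm(rows=[0,0,0,0,0,0,255,0,0,0,0,0,0,255])

```text
time_s: 6.2
eef_pos: [0.4831, 0.085, 0.0162]
eef_rot: [[-0.998, 0.001, 0.07], [-0.07, 0.0, -0.998], [-0.001, -1.0, -0.0]]
wrist_force: [0.9, 0.8, -1.5]
opening: 0.225
```

```bash
cat > b.py <<'E'
from h import *
M=np.array([.60329,.07199]); a=np.radians(3.96); xb=np.array([np.cos(a),np.sin(a)]); yb=np.array([-np.sin(a),np.cos(a)])
def s():
    s=robot.observe(); p=s["eef_pos"]; R=s["eef_rot"]; F=s["wrist_force"]; d=p[:2]-M
    print("t %.2f  TCP blk x %.4f y %.4f z %.4f yaw %.2f | tip in %.4f y %.4f | F blk x %.2f y %.2f z %.2f T %s op %.3f"%(s["time_s"],d@xb,d@yb,p[2],np.degrees(np.arctan2(R[1,2],R[0,2]))+90,d@xb+.0921,d@yb+.0004,F[:2]@xb,F[:2]@yb,F[2],s["torque"].round(2),s["opening"]))
if __name__=="__main__": s()
E
python3 b.py;  python3 - <<'E'
from h import *
c=robot.calibration("wrist"); im=robot.get_image("wrist"); np.save("c7.npy",c,allow_pickle=True)
cv2.imwrite("pics/w7.png",im[:,:,::-1])
E
```

```text
t 6.20  TCP blk x -0.1190 y 0.0213 z 0.0162 yaw 4.01 | tip in -0.0269 y 0.0217 | F blk x 0.90 y 0.73 z -1.49 T [ 0.    0.01 -0.01] op 0.225
```

View pics/w7.png

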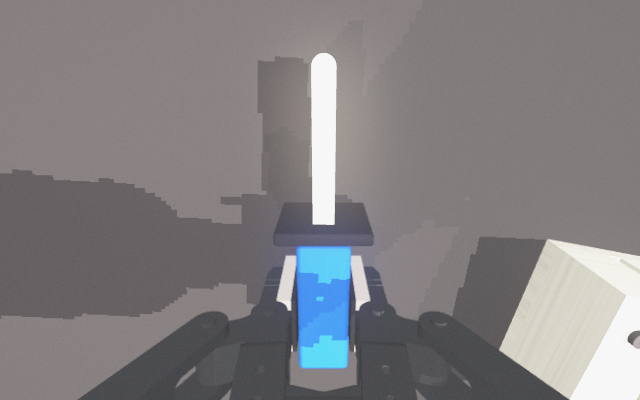

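Emit:
jog_arm(rows=[-0.012,0.001,0,0,0,0,255,-0.024,0.001,0,0,0,0,255,-0.024,0.001,0,0,0,0,255,-0.024,0.001,0,0,0,0,255])

```text
time_s: 6.75
eef_pos: [0.5062, 0.0865, 0.0141]
eef_rot: [[-0.998, -0.001, 0.07], [-0.07, -0.0, -0.998], [0.001, -1.0, 0.0]]
wrist_force: [-0.7, -0.6, -1.8]
opening: 0.231
```

```bash
python3 b.py;  python3 - <<'E'
from h import *
c=robot.calibration("wrist"); im=robot.get_image("wrist"); np.save("c8.npy",c,allow_pickle=True)
cv2.imwrite("pics/w8.png",im[:,:,::-1])
cv2.imwrite("pics/c8.png",cv2.resize(im[0:120,230:430,::-1],None,fx=4,fy=4,interpolation=cv2.INTER_CUBIC))
E
```

```text
t 6.75  TCP blk x -0.0958 y 0.0212 z 0.0141 yaw 4.01 | tip in -0.0037 y 0.0216 | F blk x -0.79 y -0.57 z -1.76 T [0.02 0.04 0.04] op 0.231
```

View pics/c8.png

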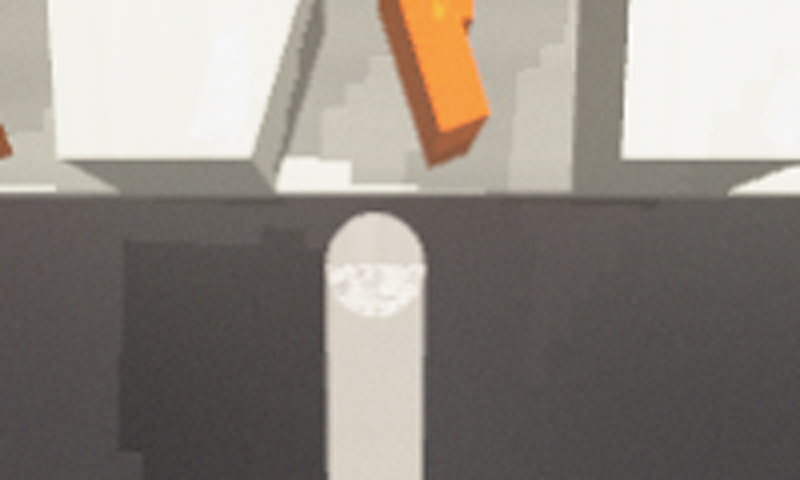

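```bash
python3 - <<'E'
from h import *
from b import M,xb,yb
def f(n,uv,z):
    c=np.load(n,allow_pickle=True).item(); p=onz(c,uv,z)[:,:2]-M; print(n,z,np.c_[p@xb,p@yb].round(4).tolist())
f("c5.npy",[(183.3,80.8),(284,80.8)],.036)
f("c8.npy",[(293,39.5),(385.5,39.5),(244.5,39.5)],.036)
f("c8.npy",[(339,35),(351,30)],.034)
f("c8.npy",[(311.5,70),(336.2,70),(323.6,53)],.0325)
E
```

```text
c5.npy 0.036 [[-0.0001, 0.0757], [-0.0002, 0.0305]]
c8.npy 0.036 [[0.0001, 0.0312], [0.0002, 0.0022], [0.0001, 0.0464]]
c8.npy 0.034 [[0.0016, 0.0167], [0.0031, 0.0129]]
c8.npy 0.0325 [[-0.0088, 0.0256], [-0.0088, 0.0174], [-0.0036, 0.0216]]
```

Emit:
jog_arm(rows=[-0.003,0,0,0,0,0,255,-0.006,0,0,0,0,0,255,-0.008,0,0,0,0,0,255])

```text
time_s: 7.18
eef_pos: [0.5148, 0.0872, 0.0143]
eef_rot: [[-0.998, 0.0, 0.07], [-0.07, 0.0, -0.998], [-0.0, -1.0, -0.0]]
wrist_force: [0.9, -0.7, -2.3]
opening: 0.225
```

```bash
python3 b.py
```

```text
t 7.17  TCP blk x -0.0873 y 0.0213 z 0.0143 yaw 4.02 | tip in 0.0048 y 0.0217 | F blk x 0.81 y -0.72 z -2.34 T [-0.01 -0.    0.  ] op 0.225
```

Emit:
jog_arm(rows=[-0.001,0,0,0,0,0,255,-0.002,0,0,0,0,0,255])

```text
time_s: 7.42
eef_pos: [0.5165, 0.0873, 0.0143]
eef_rot: [[-0.998, -0.0, 0.07], [-0.07, -0.0, -0.998], [0.0, -1.0, -0.0]]
wrist_force: [0.1, -0.8, -1.2]
opening: 0.229
```

```bash
python3 b.py
```

```text
t 7.42  TCP blk x -0.0856 y 0.0213 z 0.0143 yaw 4.02 | tip in 0.0065 y 0.0217 | F blk x 0.06 y -0.82 z -1.18 T [ 0.05  0.05 -0.01] op 0.229
```

Emit:
jog_arm(rows=[-0.001,0,0,0,0,0,255,-0.002,0,0,0,0,0,255])

```text
time_s: 7.68
eef_pos: [0.5185, 0.0874, 0.0143]
eef_rot: [[-0.998, -0.0, 0.07], [-0.07, 0.0, -0.998], [0.0, -1.0, -0.0]]
wrist_force: [-0.1, -0.3, -1.1]
opening: 0.229
```

Emit:
jog_arm(rows=[-0.001,0,0,0,0,0,255,-0.002,0,0,0,0,0,255])

```text
time_s: 7.92
eef_pos: [0.5204, 0.0876, 0.0143]
eef_rot: [[-0.998, -0.0, 0.07], [-0.07, 0.0, -0.998], [0.0, -1.0, -0.0]]
wrist_force: [0.0, 0.0, -1.7]
opening: 0.228
```

```bash
python3 b.py
```

```text
t 7.92  TCP blk x -0.0816 y 0.0213 z 0.0143 yaw 4.02 | tip in 0.0105 y 0.0217 | F blk x 0.04 y 0.04 z -1.71 T [ 0.06  0.08 -0.03] op 0.228
```

Emit:
jog_arm(rows=[-0.001,0,0,0,0,0,255,-0.001,0,0,0,0,0,255])

```text
time_s: 8.18
eef_pos: [0.5216, 0.0877, 0.0143]
eef_rot: [[-0.998, 0.0, 0.07], [-0.07, 0.0, -0.998], [-0.0, -1.0, -0.0]]
wrist_force: [0.8, 1.1, -2.0]
opening: 0.231
```

Emit:
jog_arm(rows=[-0.001,0,0,0,0,0,255,-0.001,0,0,0,0,0,255])

```text
time_s: 8.43
eef_pos: [0.5225, 0.0877, 0.0143]
eef_rot: [[-0.998, 0.0, 0.07], [-0.07, 0.0, -0.998], [-0.0, -1.0, -0.0]]
wrist_force: [-1.6, 0.3, -1.2]
opening: 0.225
```

```bash
python3 b.py
```

```text
t 8.43  TCP blk x -0.0795 y 0.0213 z 0.0143 yaw 4.02 | tip in 0.0126 y 0.0217 | F blk x -1.58 y 0.43 z -1.21 T [ 0.03  0.06 -0.01] op 0.225
```

Emit:
jog_arm(rows=[-0.001,0,0,0,0,0,255,-0.001,0,0,0,0,0,255])

```text
time_s: 8.68
eef_pos: [0.5235, 0.0878, 0.0143]
eef_rot: [[-0.998, 0.0, 0.07], [-0.07, 0.0, -0.998], [-0.0, -1.0, -0.0]]
wrist_force: [-0.3, 0.5, -1.8]
opening: 0.228
```

Emit:
jog_arm(rows=[-0.001,0,0,0,0,0,255,-0.001,0,0,0,0,0,255])

```text
time_s: 8.93
eef_pos: [0.5246, 0.0879, 0.0143]
eef_rot: [[-0.998, 0.0, 0.07], [-0.07, 0.0, -0.998], [-0.0, -1.0, -0.0]]
wrist_force: [0.3, -0.5, -1.1]
opening: 0.232
```

```bash
python3 b.py
```

```text
t 8.93  TCP blk x -0.0774 y 0.0213 z 0.0143 yaw 4.02 | tip in 0.0147 y 0.0217 | F blk x 0.22 y -0.53 z -1.06 T [ 0.04 -0.    0.06] op 0.232
```

Emit:
jog_arm(rows=[-0.001,0,0,0,0,0,255,-0.002,0,0,0,0,0,255])

```text
time_s: 9.18
eef_pos: [0.5265, 0.088, 0.0143]
eef_rot: [[-0.998, -0.0, 0.07], [-0.07, -0.0, -0.998], [0.0, -1.0, -0.0]]
wrist_force: [-0.1, 0.1, -0.8]
opening: 0.223
```

Emit:
jog_arm(rows=[-0.001,0,0,0,0,0,255,-0.002,0,0,0,0,0,255])

```text
time_s: 9.43
eef_pos: [0.5285, 0.0881, 0.0143]
eef_rot: [[-0.998, -0.0, 0.07], [-0.07, -0.0, -0.998], [0.0, -1.0, 0.0]]
wrist_force: [-0.2, 0.2, -2.4]
opening: 0.226
```

Emit:
jog_arm(rows=[-0.001,0,0,0,0,0,255,-0.002,0,0,0,0,0,255])

```text
time_s: 9.68
eef_pos: [0.5305, 0.0883, 0.0143]
eef_rot: [[-0.998, 0.0, 0.07], [-0.07, 0.0, -0.998], [-0.0, -1.0, -0.0]]
wrist_force: [0.6, 1.4, -2.4]
opening: 0.227
```

```bash
python3 b.py; python3 - <<'E'
from h import *
im=robot.get_image("wrist")
cv2.imwrite("pics/c9.png",cv2.resize(im[0:120,230:430,::-1],None,fx=4,fy=4,interpolation=cv2.INTER_CUBIC))
E
```

```text
t 9.68  TCP blk x -0.0715 y 0.0213 z 0.0143 yaw 4.02 | tip in 0.0206 y 0.0217 | F blk x 0.74 y 1.40 z -2.43 T [0.07 0.05 0.04] op 0.227
```

View pics/c9.png

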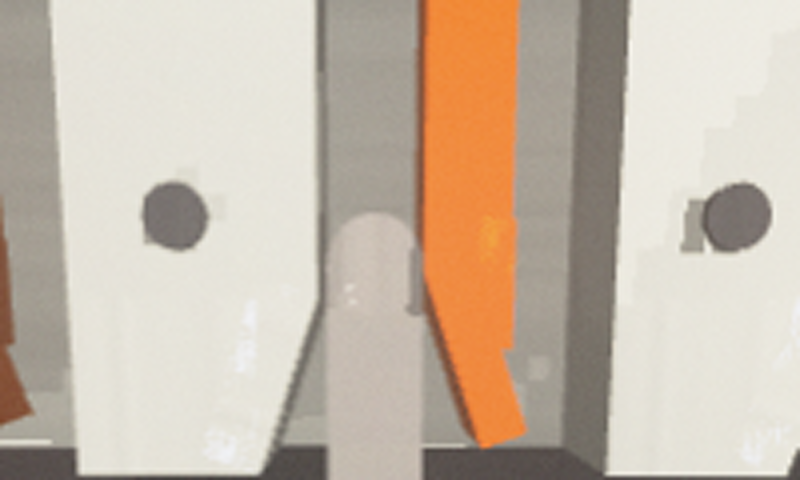

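Emit:
jog_arm(rows=[0.014,0,0,0,0,0,255,0.028,0,0,0,0,0,255,0.028,0,0.022,0,0,0,255,0.028,0,0.044,0,0,0,255,0.028,0,0.044,0,0,0,255])

```text
time_s: 10.35
eef_pos: [0.5045, 0.0415, 0.0143]
eef_rot: [[-0.998, -0.001, 0.068], [-0.068, -0.0, -0.998], [0.001, -1.0, 0.0]]
wrist_force: [-0.4, -0.0, -1.5]
opening: 0.226
```

Emit:
jog_arm(rows=[0,0,0,0,0,0,255,0,0,0,0,0,0,255])

```text
time_s: 10.6
eef_pos: [0.5053, 0.043, 0.0143]
eef_rot: [[-0.998, -0.0, 0.071], [-0.071, 0.0, -0.998], [0.0, -1.0, -0.0]]
wrist_force: [0.1, 0.8, -1.6]
opening: 0.225
```

```bash
python3 b.py
```

```text
t 10.60  TCP blk x -0.0998 y -0.0221 z 0.0143 yaw 4.05 | tip in -0.0077 y -0.0217 | F blk x 0.15 y 0.81 z -1.55 T [ 0.05  0.   -0.01] op 0.225
```

Emit:
jog_arm(rows=[-0.005,0,0.0005,0,0,0,255,-0.01,0,0.0005,0,0,0,255,-0.013,0,0.0005,0,0,0,255,-0.014,0,0.0005,0,0,0,255])

```text
time_s: 11.1
eef_pos: [0.5199, 0.043, 0.0142]
eef_rot: [[-0.998, 0.0, 0.07], [-0.07, 0.0, -0.998], [-0.0, -1.0, -0.0]]
wrist_force: [0.2, 0.5, -2.5]
opening: 0.23
```

```bash
python3 b.py
```

```text
t 11.10  TCP blk x -0.0852 y -0.0232 z 0.0142 yaw 4.02 | tip in 0.0069 y -0.0228 | F blk x 0.22 y 0.53 z -2.45 T [-0.   -0.04  0.01] op 0.230
```

Emit:
jog_arm(rows=[-0.001,0,0,0,0,0,255,-0.002,0,0,0,0,0,255])

```text
time_s: 11.35
eef_pos: [0.5213, 0.0431, 0.0142]
eef_rot: [[-0.998, -0.001, 0.07], [-0.07, 0.0, -0.998], [0.001, -1.0, -0.0]]
wrist_force: [-1.3, 1.3, -1.9]
opening: 0.225
```

Emit:
jog_arm(rows=[-0.001,0,0,0,0,0,255,-0.002,0,0,0,0,0,255])

```text
time_s: 11.6
eef_pos: [0.5229, 0.0433, 0.0141]
eef_rot: [[-0.998, -0.001, 0.07], [-0.07, 0.0, -0.998], [0.001, -1.0, -0.0]]
wrist_force: [-2.9, 3.4, -0.9]
opening: 0.225
```

```bash
python3 b.py
```

```text
t 11.60  TCP blk x -0.0821 y -0.0230 z 0.0141 yaw 4.03 | tip in 0.0100 y -0.0226 | F blk x -2.65 y 3.58 z -0.85 T [0.5  0.48 0.25] op 0.225
```

Emit:
jog_arm(rows=[-0.001,0,0,0,0,0,255,-0.001,0,0,0,0,0,255])

```text
time_s: 11.85
eef_pos: [0.5239, 0.0435, 0.0141]
eef_rot: [[-0.998, -0.001, 0.07], [-0.07, 0.0, -0.998], [0.001, -1.0, -0.0]]
wrist_force: [-2.9, 4.5, -2.3]
opening: 0.225
```

```bash
python3 b.py
```

```text
t 11.85  TCP blk x -0.0812 y -0.0229 z 0.0141 yaw 4.04 | tip in 0.0109 y -0.0225 | F blk x -2.62 y 4.74 z -2.26 T [0.72 0.51 0.4 ] op 0.225
```

Emit:
jog_arm(rows=[-0.001,0,0,0,0,0,255,-0.001,0,0,0,0,0,255])

```text
time_s: 12.1
eef_pos: [0.5247, 0.0437, 0.014]
eef_rot: [[-0.998, -0.002, 0.07], [-0.07, 0.0, -0.998], [0.002, -1.0, -0.0]]
wrist_force: [-4.7, 5.0, -0.9]
opening: 0.23
```

```bash
python3 b.py
```

```text
t 12.10  TCP blk x -0.0804 y -0.0228 z 0.0140 yaw 4.04 | tip in 0.0117 y -0.0224 | F blk x -4.31 y 5.31 z -0.86 T [0.82 0.68 0.48] op 0.230
```

Emit:
jog_arm(rows=[-0.001,0,0,0,0,0,255,-0.001,0,0,0,0,0,255])

```text
time_s: 12.35
eef_pos: [0.5254, 0.0438, 0.0139]
eef_rot: [[-0.997, -0.002, 0.071], [-0.071, 0.0, -0.998], [0.002, -1.0, -0.0]]
wrist_force: [-4.2, 6.1, -1.4]
opening: 0.225
```

```bash
python3 b.py; python3 - <<'E'
from h import *
im=robot.get_image("wrist")
cv2.imwrite("pics/c10.png",cv2.resize(im[0:120,230:430,::-1],None,fx=4,fy=4,interpolation=cv2.INTER_CUBIC))
E
```

```text
t 12.35  TCP blk x -0.0797 y -0.0227 z 0.0139 yaw 4.05 | tip in 0.0124 y -0.0223 | F blk x -3.78 y 6.39 z -1.44 T [0.96 0.79 0.55] op 0.225
```

View pics/c10.png

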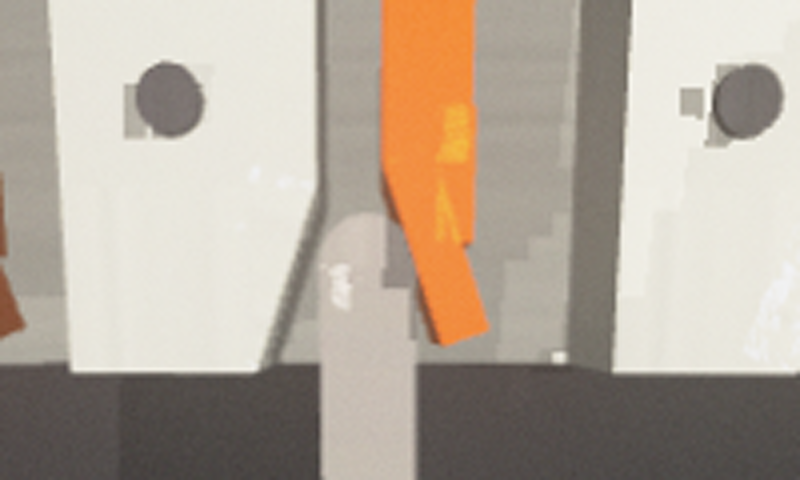

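Emit:
jog_arm(rows=[-0.001,0,0,0,0,0,255,-0.001,0,0,0,0,0,255])

```text
time_s: 12.65
eef_pos: [0.526, 0.044, 0.0138]
eef_rot: [[-0.997, -0.003, 0.071], [-0.071, 0.0, -0.997], [0.003, -1.0, -0.001]]
wrist_force: [-4.8, 6.3, -1.2]
opening: 0.227
```

Emit:
jog_arm(rows=[-0.001,0,0,0,0,0,255,-0.001,0,0,0,0,0,255])

```text
time_s: 12.9
eef_pos: [0.5267, 0.0441, 0.0138]
eef_rot: [[-0.997, -0.003, 0.071], [-0.071, 0.0, -0.997], [0.003, -1.0, -0.001]]
wrist_force: [-5.5, 7.4, -1.9]
opening: 0.228
```

```bash
python3 b.py; python3 - <<'E'
from h import *
im=robot.get_image("wrist")
cv2.imwrite("pics/c11.png",cv2.resize(im[0:120,230:430,::-1],None,fx=4,fy=4,interpolation=cv2.INTER_CUBIC))
E
```

```text
t 12.90  TCP blk x -0.0783 y -0.0225 z 0.0138 yaw 4.06 | tip in 0.0138 y -0.0221 | F blk x -4.99 y 7.76 z -1.89 T [1.24 0.97 0.66] op 0.228
```

View pics/c11.png

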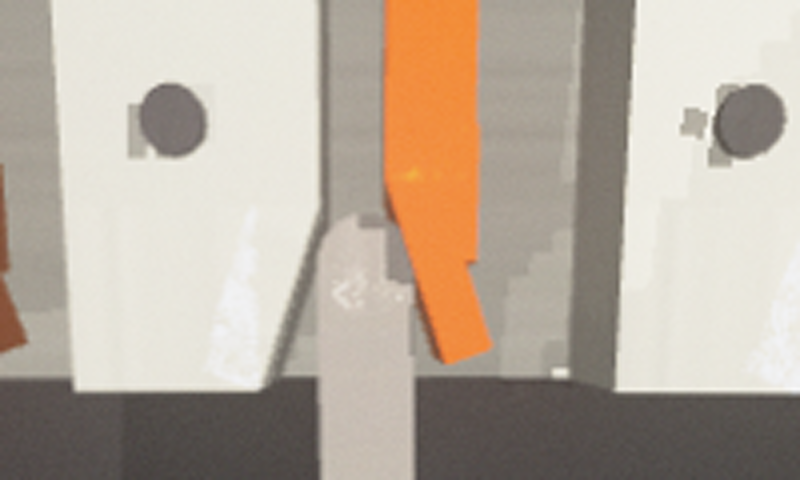

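Emit:
jog_arm(rows=[-0.001,0,0,0,0,0,255,-0.001,0,0,0,0,0,255])

```text
time_s: 13.2
eef_pos: [0.5275, 0.0443, 0.0137]
eef_rot: [[-0.997, -0.004, 0.071], [-0.071, 0.0, -0.997], [0.004, -1.0, -0.001]]
wrist_force: [-5.8, 7.9, -1.6]
opening: 0.222
```

```bash
python3 b.py
```

```text
t 13.20  TCP blk x -0.0776 y -0.0224 z 0.0137 yaw 4.07 | tip in 0.0145 y -0.0220 | F blk x -5.20 y 8.31 z -1.59 T [1.41 1.08 0.69] op 0.222
```

Emit:
jog_arm(rows=[-0.001,0,0,0,0,0,255,-0.001,0,0,0,0,0,255])

```text
time_s: 13.45
eef_pos: [0.5282, 0.0444, 0.0136]
eef_rot: [[-0.997, -0.005, 0.071], [-0.071, 0.0, -0.997], [0.005, -1.0, -0.001]]
wrist_force: [-7.2, 9.9, -1.8]
opening: 0.23
```

```bash
python3 b.py; python3 - <<'E'
from h import *
im=robot.get_image("wrist")
cv2.imwrite("pics/c12.png",cv2.resize(im[0:120,230:430,::-1],None,fx=4,fy=4,interpolation=cv2.INTER_CUBIC))
E
```

```text
t 13.45  TCP blk x -0.0769 y -0.0223 z 0.0136 yaw 4.08 | tip in 0.0152 y -0.0219 | F blk x -6.48 y 10.34 z -1.83 T [1.49 1.19 0.76] op 0.230
```

View pics/c12.png

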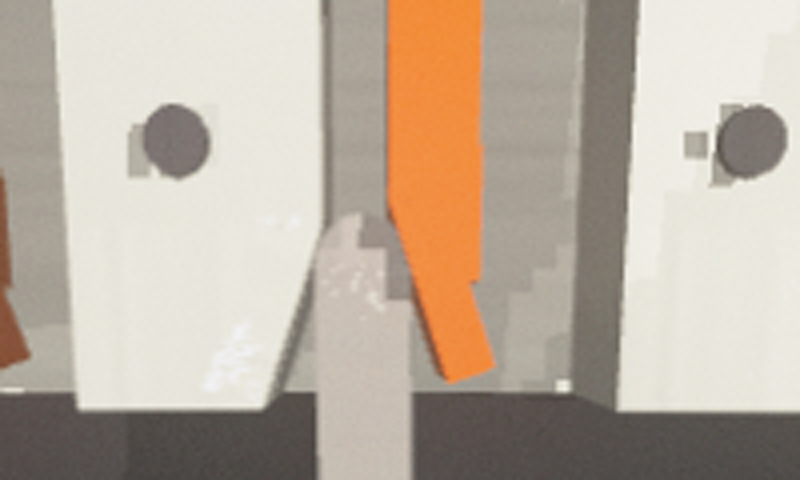

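Emit:
jog_arm(rows=[0.014,0,0,0,0,0,255,0.026,0,0,0,0,0,255,0.026,0,0.022,0,0,0,255,0.026,0,0.0435,0,0,0,255,0.026,0,0.0435,0,0,0,255])

```text
time_s: 14.12
eef_pos: [0.5077, -0.0027, 0.0145]
eef_rot: [[-0.998, 0.001, 0.068], [-0.068, -0.0, -0.998], [-0.001, -1.0, 0.0]]
wrist_force: [0.5, 0.4, -0.9]
opening: 0.229
```

Emit:
jog_arm(rows=[0,0,0,0,0,0,255,0,0,0,0,0,0,255,0,0,0,0,0,0,255])

```text
time_s: 14.5
eef_pos: [0.5076, -0.0011, 0.0143]
eef_rot: [[-0.997, -0.0, 0.071], [-0.071, 0.0, -0.997], [0.0, -1.0, -0.0]]
wrist_force: [0.6, -0.4, -2.5]
opening: 0.226
```

```bash
python3 b.py; python3 - <<'E'
from h import *
c=robot.calibration("wrist"); im=robot.get_image("wrist"); np.save("c13.npy",c,allow_pickle=True)
cv2.imwrite("pics/w13.png",im[:,:,::-1])
cv2.imwrite("pics/c13.png",cv2.resize(im[0:120,230:430,::-1],None,fx=4,fy=4,interpolation=cv2.INTER_CUBIC))
E
```

```text
t 14.50  TCP blk x -0.1005 y -0.0663 z 0.0143 yaw 4.06 | tip in -0.0084 y -0.0659 | F blk x 0.58 y -0.42 z -2.54 T [-0.04  0.06  0.02] op 0.226
```

View pics/w13.png

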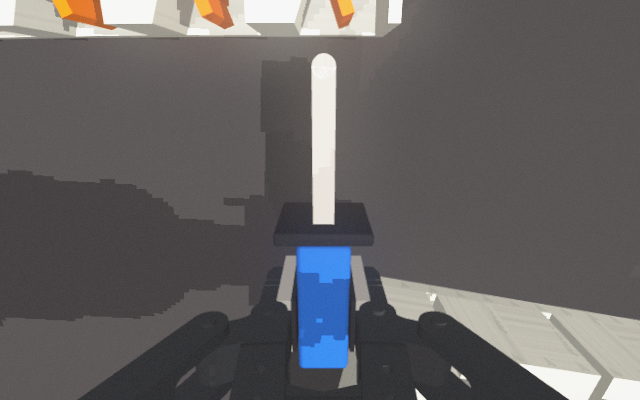

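Emit:
jog_arm(rows=[-0.005,0,0.0005,0,0,0,255,-0.01,0,0.0005,0,0,0,255,-0.014,0,0.0005,0,0,0,255,-0.015,0,0.0005,0,0,0,255])

```text
time_s: 15.05
eef_pos: [0.5231, -0.001, 0.0143]
eef_rot: [[-0.998, 0.0, 0.07], [-0.07, 0.0, -0.998], [-0.0, -1.0, 0.0]]
wrist_force: [0.0, -0.1, -2.3]
opening: 0.222
```

```bash
python3 b.py
```

```text
t 15.05  TCP blk x -0.0850 y -0.0673 z 0.0143 yaw 4.02 | tip in 0.0071 y -0.0669 | F blk x 0.03 y -0.10 z -2.30 T [-0.01  0.02  0.05] op 0.222
```

Emit:
jog_arm(rows=[-0.001,0,0,0,0,0,255,-0.002,0,0,0,0,0,255])

```text
time_s: 15.3
eef_pos: [0.5244, -0.0008, 0.0142]
eef_rot: [[-0.998, -0.001, 0.07], [-0.07, 0.0, -0.998], [0.001, -1.0, -0.0]]
wrist_force: [-1.0, 1.5, -2.1]
opening: 0.226
```

Emit:
jog_arm(rows=[-0.001,0,0,0,0,0,255,-0.002,0,0,0,0,0,255])

```text
time_s: 15.55
eef_pos: [0.526, -0.0005, 0.0141]
eef_rot: [[-0.998, -0.001, 0.07], [-0.07, 0.0, -0.998], [0.001, -1.0, -0.0]]
wrist_force: [-2.6, 3.2, -1.7]
opening: 0.224
```

```bash
python3 b.py
```

```text
t 15.55  TCP blk x -0.0821 y -0.0670 z 0.0141 yaw 4.03 | tip in 0.0100 y -0.0666 | F blk x -2.42 y 3.35 z -1.71 T [0.54 0.48 0.29] op 0.224
```

Same onset as in bay 3; push a few mm more, watching the pad.

Emit:
jog_arm(rows=[-0.001,0,0,0,0,0,255,-0.002,0,0,0,0,0,255])

```text
time_s: 15.8
eef_pos: [0.5276, -0.0002, 0.014]
eef_rot: [[-0.998, -0.002, 0.07], [-0.07, 0.0, -0.998], [0.002, -1.0, -0.0]]
wrist_force: [-5.0, 6.0, -1.8]
opening: 0.228
```

Emit:
jog_arm(rows=[-0.001,0,0,0,0,0,255,-0.002,0,0,0,0,0,255])

```text
time_s: 16.05
eef_pos: [0.529, 0.0001, 0.0138]
eef_rot: [[-0.997, -0.003, 0.071], [-0.071, 0.0, -0.998], [0.003, -1.0, -0.001]]
wrist_force: [-5.4, 5.8, -0.9]
opening: 0.225
```

```bash
python3 b.py; python3 - <<'E'
from h import *
im=robot.get_image("wrist")
cv2.imwrite("pics/c14.png",cv2.resize(im[0:120,230:430,::-1],None,fx=4,fy=4,interpolation=cv2.INTER_CUBIC))
E
```

```text
t 16.05  TCP blk x -0.0791 y -0.0666 z 0.0138 yaw 4.05 | tip in 0.0130 y -0.0662 | F blk x -4.99 y 6.15 z -0.93 T [1.07 0.9  0.56] op 0.225
```

View pics/c14.png

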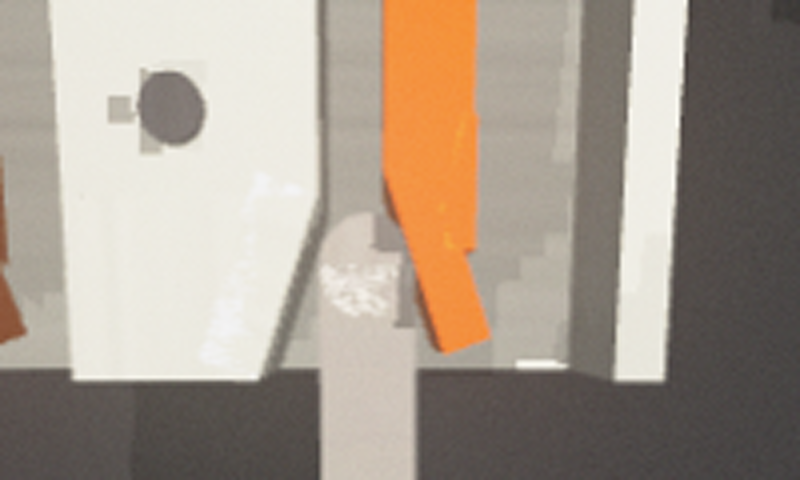

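Emit:
jog_arm(rows=[0.014,0,0,0,0,0,255,0.026,0,0,0,0,0,255,0.026,0,-0.045,0,0,0,255,0.026,0,-0.09,0,0,0,255,0.026,0,-0.1325,0,0,0,255])

```text
time_s: 16.73
eef_pos: [0.4952, 0.1309, 0.0146]
eef_rot: [[-0.998, 0.001, 0.069], [-0.069, 0.0, -0.998], [-0.001, -1.0, -0.0]]
wrist_force: [0.3, -1.3, -1.6]
opening: 0.23
```

Emit:
jog_arm(rows=[0,0,0,0,0,0,255,0,0,0,0,0,0,255,0,0,0,0,0,0,255])

```text
time_s: 17.1
eef_pos: [0.4953, 0.1289, 0.0143]
eef_rot: [[-0.998, -0.0, 0.069], [-0.069, -0.0, -0.998], [0.0, -1.0, 0.0]]
wrist_force: [0.0, 0.2, -2.2]
opening: 0.228
```

```bash
python3 b.py; python3 - <<'E'
from h import *
c=robot.calibration("wrist"); im=robot.get_image("wrist"); np.save("c15.npy",c,allow_pickle=True)
cv2.imwrite("pics/w15.png",im[:,:,::-1])
cv2.imwrite("pics/c15.png",cv2.resize(im[0:120,230:430,::-1],None,fx=4,fy=4,interpolation=cv2.INTER_CUBIC))
E
```

```text
t 17.10  TCP blk x -0.1038 y 0.0643 z 0.0143 yaw 3.95 | tip in -0.0117 y 0.0647 | F blk x 0.03 y 0.24 z -2.23 T [0.02 0.04 0.01] op 0.228
```

View pics/c15.png

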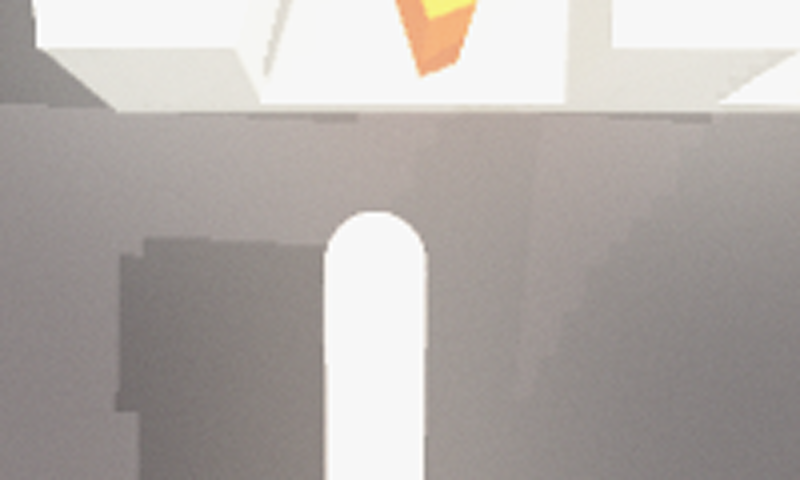

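Emit:
jog_arm(rows=[-0.005,0,-0.001,0,0,0,255,-0.01,0,-0.001,0,0,0,255,-0.014,0,-0.001,0,0,0,255,-0.016,0,-0.001,0,0,0,255,-0.018,0,-0.001,0,0,0,255])

```text
time_s: 17.77
eef_pos: [0.5133, 0.1322, 0.0142]
eef_rot: [[-0.998, -0.0, 0.07], [-0.07, -0.0, -0.998], [0.0, -1.0, 0.0]]
wrist_force: [-1.0, 0.7, -1.1]
opening: 0.226
```

```bash
python3 b.py; python3 - <<'E'
from h import *
im=robot.get_image("wrist")
cv2.imwrite("pics/c16.png",cv2.resize(im[0:120,230:430,::-1],None,fx=4,fy=4,interpolation=cv2.INTER_CUBIC))
E
```

```text
t 17.77  TCP blk x -0.0856 y 0.0663 z 0.0142 yaw 4.02 | tip in 0.0065 y 0.0667 | F blk x -0.94 y 0.80 z -1.15 T [-0.01  0.    0.05] op 0.226
```

View pics/c16.png

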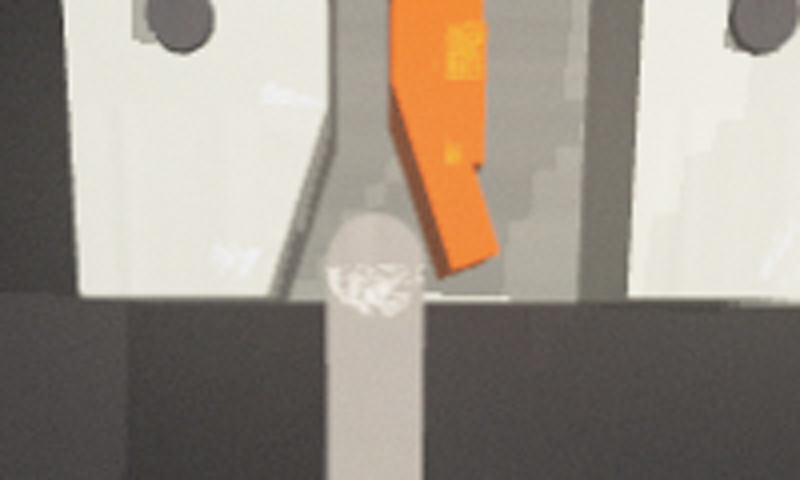

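Emit:
jog_arm(rows=[0,0,0.0008,0,0,0,255,-0.001,0,0.0008,0,0,0,255,-0.002,0,0.0008,0,0,0,255])

```text
time_s: 18.2
eef_pos: [0.5154, 0.1315, 0.0143]
eef_rot: [[-0.998, 0.0, 0.07], [-0.07, 0.0, -0.998], [-0.0, -1.0, -0.0]]
wrist_force: [0.2, -0.4, -1.5]
opening: 0.226
```

Emit:
jog_arm(rows=[-0.001,0,0,0,0,0,255,-0.002,0,0,0,0,0,255])

```text
time_s: 18.45
eef_pos: [0.5172, 0.1318, 0.0142]
eef_rot: [[-0.998, -0.0, 0.07], [-0.07, 0.0, -0.998], [0.0, -1.0, -0.0]]
wrist_force: [-1.1, 1.1, -1.3]
opening: 0.227
```

```bash
python3 b.py
```

```text
t 18.45  TCP blk x -0.0817 y 0.0656 z 0.0142 yaw 4.02 | tip in 0.0104 y 0.0660 | F blk x -1.04 y 1.22 z -1.27 T [0.27 0.23 0.12] op 0.227
```

Emit:
jog_arm(rows=[-0.001,0,0,0,0,0,255,-0.002,0,0,0,0,0,255])

```text
time_s: 18.7
eef_pos: [0.5187, 0.132, 0.0141]
eef_rot: [[-0.998, -0.001, 0.07], [-0.07, -0.0, -0.998], [0.001, -1.0, -0.0]]
wrist_force: [-3.8, 3.4, -0.2]
opening: 0.226
```

```bash
python3 b.py
```

```text
t 18.70  TCP blk x -0.0802 y 0.0657 z 0.0141 yaw 4.03 | tip in 0.0119 y 0.0661 | F blk x -3.53 y 3.62 z -0.17 T [0.66 0.58 0.32] op 0.226
```

Emit:
jog_arm(rows=[-0.001,0,0,0,0,0,255,-0.002,0,0,0,0,0,255])

```text
time_s: 18.95
eef_pos: [0.5202, 0.1322, 0.014]
eef_rot: [[-0.998, -0.002, 0.071], [-0.071, -0.0, -0.998], [0.002, -1.0, -0.0]]
wrist_force: [-5.6, 6.6, -1.4]
opening: 0.226
```

```bash
python3 b.py; python3 - <<'E'
from h import *
im=robot.get_image("wrist")
cv2.imwrite("pics/c17.png",cv2.resize(im[0:120,230:430,::-1],None,fx=4,fy=4,interpolation=cv2.INTER_CUBIC))
E
```

```text
t 18.95  TCP blk x -0.0787 y 0.0658 z 0.0140 yaw 4.05 | tip in 0.0134 y 0.0662 | F blk x -5.16 y 6.96 z -1.35 T [1.   0.87 0.51] op 0.226
```

View pics/c17.png

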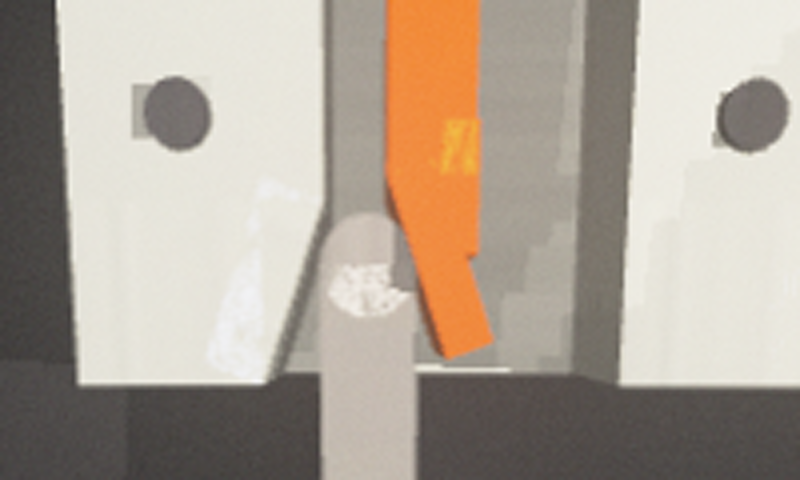

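Emit:
jog_arm(rows=[0,0,0.0005,0,0,0,255,-0.001,0,0.0005,0,0,0,255])

```text
time_s: 19.25
eef_pos: [0.521, 0.1318, 0.0139]
eef_rot: [[-0.997, -0.003, 0.071], [-0.071, -0.0, -0.998], [0.003, -1.0, -0.0]]
wrist_force: [-5.2, 6.7, -1.3]
opening: 0.227
```

```bash
python3 b.py
```

```text
t 19.25  TCP blk x -0.0780 y 0.0654 z 0.0139 yaw 4.05 | tip in 0.0141 y 0.0658 | F blk x -4.72 y 7.00 z -1.31 T [0.98 0.89 0.65] op 0.227
```

Emit:
jog_arm(rows=[-0.001,0,0,0,0,0,255,-0.001,0,0,0,0,0,255])

```text
time_s: 19.5
eef_pos: [0.5221, 0.132, 0.0139]
eef_rot: [[-0.997, -0.002, 0.071], [-0.071, 0.0, -0.997], [0.002, -1.0, -0.0]]
wrist_force: [-5.1, 6.2, -1.5]
opening: 0.228
```

```bash
python3 b.py; python3 - <<'E'
from h import *
im=robot.get_image("wrist")
cv2.imwrite("pics/c18.png",cv2.resize(im[0:120,230:430,::-1],None,fx=4,fy=4,interpolation=cv2.INTER_CUBIC))
E
```

```text
t 19.50  TCP blk x -0.0768 y 0.0655 z 0.0139 yaw 4.06 | tip in 0.0153 y 0.0659 | F blk x -4.62 y 6.58 z -1.49 T [1.08 0.86 0.56] op 0.228
```

View pics/c18.png

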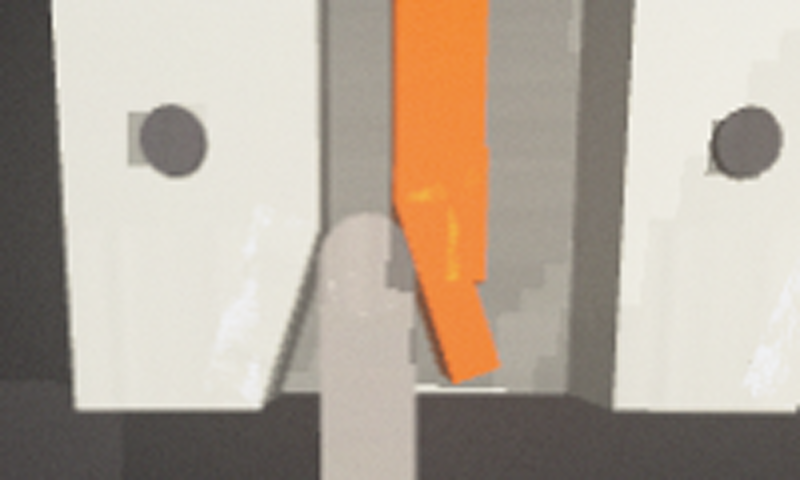

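Emit:
jog_arm(rows=[-0.001,0,0,0,0,0,255,-0.0015,0,0,0,0,0,255])

```text
time_s: 19.8
eef_pos: [0.5234, 0.1321, 0.0139]
eef_rot: [[-0.997, -0.003, 0.071], [-0.071, -0.0, -0.997], [0.003, -1.0, -0.0]]
wrist_force: [-5.9, 6.2, -1.3]
opening: 0.232
```

Emit:
jog_arm(rows=[-0.001,0,0,0,0,0,255,-0.0015,0,0,0,0,0,255])

```text
time_s: 20.05
eef_pos: [0.5247, 0.1321, 0.0138]
eef_rot: [[-0.997, -0.003, 0.071], [-0.071, -0.0, -0.997], [0.003, -1.0, -0.0]]
wrist_force: [-6.0, 6.2, -1.7]
opening: 0.225
```

Emit:
jog_arm(rows=[-0.001,0,0,0,0,0,255,-0.0015,0,0,0,0,0,255])

```text
time_s: 20.3
eef_pos: [0.5267, 0.1322, 0.0139]
eef_rot: [[-0.998, -0.002, 0.071], [-0.071, 0.0, -0.998], [0.002, -1.0, -0.0]]
wrist_force: [-3.6, 5.4, -1.9]
opening: 0.229
```

```bash
python3 b.py; python3 - <<'E'
from h import *
im=robot.get_image("wrist")
cv2.imwrite("pics/c19.png",cv2.resize(im[0:120,230:430,::-1],None,fx=4,fy=4,interpolation=cv2.INTER_CUBIC))
E
```

```text
t 20.30  TCP blk x -0.0723 y 0.0654 z 0.0139 yaw 4.05 | tip in 0.0198 y 0.0658 | F blk x -3.17 y 5.60 z -1.91 T [0.95 0.77 0.51] op 0.229
```

View pics/c19.png

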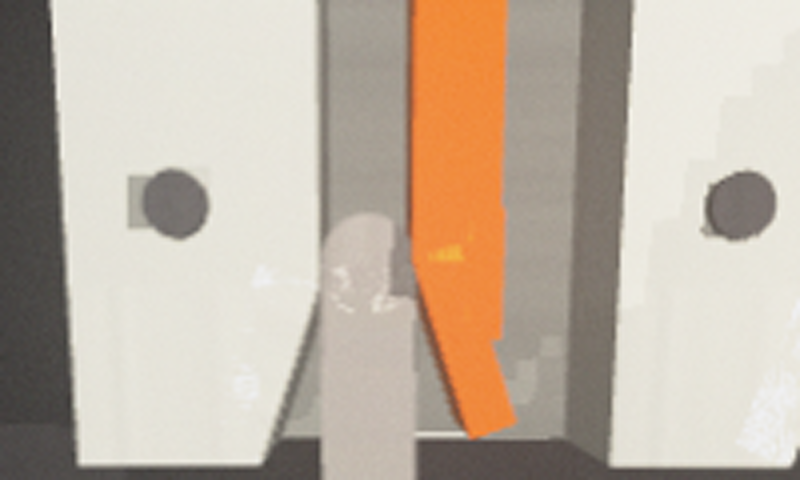

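Emit:
jog_arm(rows=[-0.002,0,0,0,0,0,255,-0.004,0,0,0,0,0,255,-0.006,0,0,0,0,0,255,-0.008,0,0,0,0,0,255])

```text
time_s: 20.85
eef_pos: [0.5353, 0.1329, 0.0141]
eef_rot: [[-0.997, -0.001, 0.071], [-0.071, 0.0, -0.998], [0.001, -1.0, -0.0]]
wrist_force: [-3.4, 5.3, -1.3]
opening: 0.223
```

```bash
python3 b.py
```

```text
t 20.85  TCP blk x -0.0636 y 0.0655 z 0.0141 yaw 4.05 | tip in 0.0285 y 0.0659 | F blk x -2.99 y 5.51 z -1.34 T [0.88 0.63 0.45] op 0.223
```

Emit:
jog_arm(rows=[-0.002,0,0,0,0,0,255,-0.004,0,0,0,0,0,255,-0.006,0,0,0,0,0,255,-0.008,0,0,0,0,0,255])

```text
time_s: 21.35
eef_pos: [0.5433, 0.1335, 0.0141]
eef_rot: [[-0.998, -0.001, 0.071], [-0.071, 0.0, -0.998], [0.001, -1.0, -0.0]]
wrist_force: [-3.0, 5.9, -2.1]
opening: 0.226
```

```bash
python3 b.py; python3 - <<'E'
from h import *
im=robot.get_image("wrist")
cv2.imwrite("pics/c20.png",cv2.resize(im[0:220,230:430,::-1],None,fx=2.7,fy=2.7,interpolation=cv2.INTER_CUBIC))
E
```

```text
t 21.35  TCP blk x -0.0556 y 0.0655 z 0.0141 yaw 4.05 | tip in 0.0365 y 0.0659 | F blk x -2.58 y 6.09 z -2.11 T [0.93 0.59 0.44] op 0.226
```

View pics/c20.png

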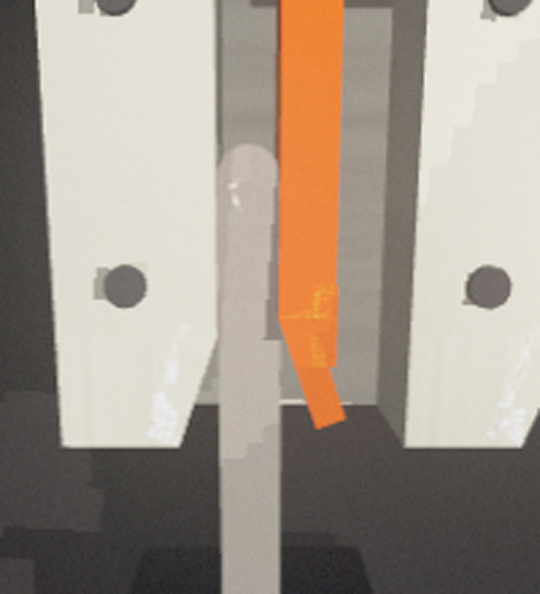

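Steady drag of about 3 N and a side push of about 6 N, so this is the good bay. Continue home.

Emit:
jog_arm(rows=[-0.002,0,0,0,0,0,255,-0.005,0,0,0,0,0,255,-0.008,0,0,0,0,0,255,-0.011,0,0,0,0,0,255,-0.013,0,0,0,0,0,255])

```text
time_s: 22.02
eef_pos: [0.5563, 0.1345, 0.0141]
eef_rot: [[-0.998, -0.001, 0.07], [-0.07, 0.0, -0.998], [0.001, -1.0, -0.001]]
wrist_force: [-2.4, 5.5, -2.2]
opening: 0.225
```

```bash
python3 b.py
```

```text
t 22.02  TCP blk x -0.0425 y 0.0656 z 0.0141 yaw 4.04 | tip in 0.0496 y 0.0660 | F blk x -2.01 y 5.69 z -2.23 T [0.96 0.57 0.42] op 0.225
```

Emit:
jog_arm(rows=[-0.002,0,0,0,0,0,255,-0.004,0,0,0,0,0,255,-0.006,0,0,0,0,0,255,-0.007,0,0,0,0,0,255])

```text
time_s: 22.52
eef_pos: [0.5633, 0.135, 0.0141]
eef_rot: [[-0.998, -0.001, 0.07], [-0.07, 0.0, -0.998], [0.001, -1.0, -0.001]]
wrist_force: [-4.1, 5.6, -1.5]
opening: 0.226
```

```bash
python3 b.py; python3 - <<'E'
from h import *
im=robot.get_image("wrist")
cv2.imwrite("pics/c21.png",cv2.resize(im[0:270,220:440,::-1],None,fx=2.2,fy=2.2,interpolation=cv2.INTER_CUBIC))
E
```

```text
t 22.52  TCP blk x -0.0355 y 0.0656 z 0.0141 yaw 4.03 | tip in 0.0566 y 0.0660 | F blk x -3.71 y 5.86 z -1.46 T [0.94 0.51 0.33] op 0.226
```

View pics/c21.png

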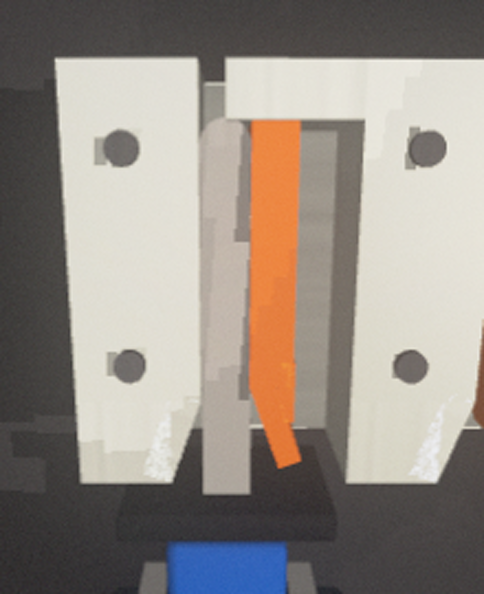

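Emit:
jog_arm(rows=[-0.001,0,0,0,0,0,255,-0.002,0.001,0,0,0,0,255,-0.002,0.0015,0,0,0,0,255])

```text
time_s: 22.95
eef_pos: [0.5658, 0.1352, 0.0128]
eef_rot: [[-0.998, 0.0, 0.07], [-0.07, 0.001, -0.998], [-0.0, -1.0, -0.001]]
wrist_force: [-3.3, 5.3, -0.0]
opening: 0.226
```

```bash
python3 b.py
```

```text
t 22.95  TCP blk x -0.0330 y 0.0657 z 0.0128 yaw 4.03 | tip in 0.0591 y 0.0661 | F blk x -2.95 y 5.49 z -0.04 T [0.88 0.28 0.28] op 0.226
```

Emit:
jog_arm(rows=[-0.001,0,0,0,0,0,255,-0.001,0,0,0,0,0,255])

```text
time_s: 23.2
eef_pos: [0.5666, 0.1353, 0.0127]
eef_rot: [[-0.998, -0.0, 0.07], [-0.07, 0.001, -0.998], [0.0, -1.0, -0.001]]
wrist_force: [-2.5, 5.5, -0.6]
opening: 0.226
```

```bash
python3 b.py; python3 - <<'E'
from h import *
im=robot.get_image("wrist")
cv2.imwrite("pics/c22.png",cv2.resize(im[0:270,220:440,::-1],None,fx=2.2,fy=2.2,interpolation=cv2.INTER_CUBIC))
E
```

```text
t 23.20  TCP blk x -0.0322 y 0.0657 z 0.0127 yaw 4.03 | tip in 0.0599 y 0.0661 | F blk x -2.09 y 5.67 z -0.62 T [0.94 0.47 0.4 ] op 0.226
```

View pics/c22.png

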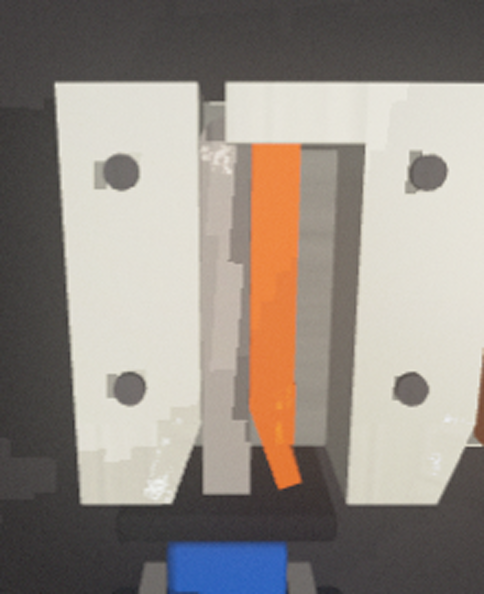

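Emit:
jog_arm(rows=[0,0,0,0,0,0,180,0,0,0,0,0,0,120,0,0,0,0,0,0,90,0,0,0,0,0,0,90])

```text
time_s: 23.75
eef_pos: [0.5669, 0.1345, 0.0129]
eef_rot: [[-0.998, 0.0, 0.07], [-0.07, -0.0, -0.998], [-0.0, -1.0, 0.0]]
wrist_force: [0.7, 0.1, 0.6]
opening: 0.648
```

Emit:
jog_arm(rows=[0,-0.02,0,0,0,0,90,0,-0.05,0,0,0,0,90,0,-0.09,0,0,0,0,90,0.03,-0.11,0,0,0,0,90,0.03,-0.11,0,0,0,0,90])

```text
time_s: 24.38
eef_pos: [0.5364, 0.1326, 0.1256]
eef_rot: [[-0.998, 0.003, 0.07], [-0.07, 0.001, -0.998], [-0.003, -1.0, -0.0]]
wrist_force: [0.1, -0.0, 0.6]
opening: 0.651
```

Emit:
jog_arm(rows=[0,0,0,0,0,0,90,0,0,0,0,0,0,90,0,0,0,0,0,0,90])

```text
time_s: 24.75
eef_pos: [0.5369, 0.1325, 0.1222]
eef_rot: [[-0.998, -0.001, 0.07], [-0.07, -0.0, -0.998], [0.001, -1.0, 0.0]]
wrist_force: [-0.2, 0.3, 0.9]
opening: 0.651
```

```bash
python3 b.py; python3 - <<'E'
from h import *
c=robot.calibration("wrist");np.save("c23.npy",c,allow_pickle=True)
im=robot.get_image("wrist"); cv2.imwrite("pics/w23.png",im[:,:,::-1])
cv2.imwrite("pics/s23.png",cv2.resize(robot.get_image("scene")[170:290,250:430,::-1],None,fx=4,fy=4,interpolation=cv2.INTER_CUBIC))
E
```

```text
t 24.75  TCP blk x -0.0620 y 0.0650 z 0.1222 yaw 4.01 | tip in 0.0301 y 0.0654 | F blk x -0.18 y 0.34 z 0.91 T [-0.01  0.02 -0.  ] op 0.651
```

View pics/w23.png

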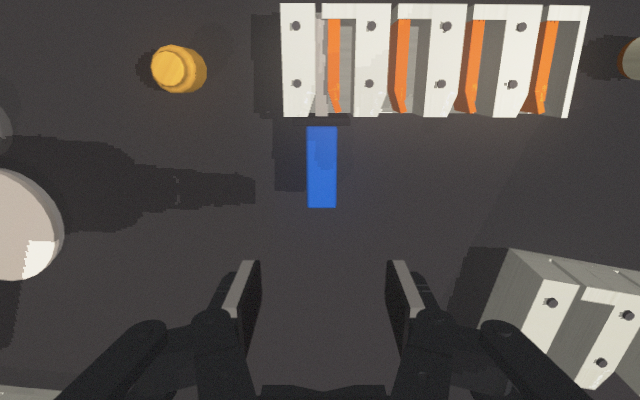

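View pics/s23.png

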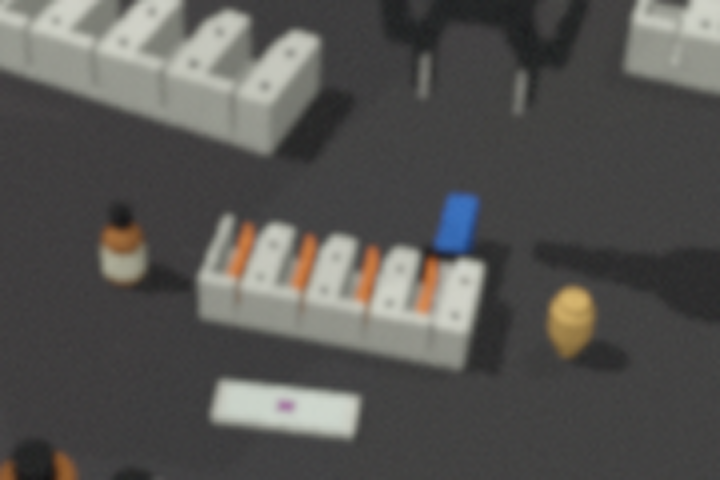

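```bash
python3 - <<'E'
from h import *
from b import M,xb,yb
c=np.load("c23.npy",allow_pickle=True).item()
t=cv2.imread("pics/w23.png"); hsv=cv2.cvtColor(t,cv2.COLOR_BGR2HSV)
m=cv2.inRange(hsv,(100,120,60),(125,255,255)); n,l,s,_=cv2.connectedComponentsWithStats(m); k=1+s[1:,4].argmax(); v,u=np.nonzero(l==k)
P=onz(c,np.c_[u,v],.0405)[:,:2]; r=cv2.minAreaRect(P.astype(np.float32)); d=np.array(r[0])-M
print(np.round(r[1],4),r[2],"handle blk",d@xb,d@yb,"tip depth",d@xb+.0925)
L,R=onz(c,[(284,116.5),(566,117)],.036)[:,:2]; w=L-R; print("front",(L+R)/2-M, "block yaw",np.degrees(np.arctan2(-w[0],w[1])),np.linalg.norm(w))
E
```

```text
[0.0539 0.0198] 4.691004276275635 handle blk -0.032143688472145646 0.06687055856343067 tip depth 0.06035631152785435
front [0.00021175 0.00031839] block yaw 4.071903587756283 0.17940113044310163
```

```bash
python3 -c "
from rig import robot
print(robot.sign_off())"
```

```text
the job is handed in; nothing more can be done
None
```

I left the feeler in bay 1, blade fully home and let go, and handed the job in at about 25 s of the 70 s allowed.

| Bay | What the blade felt | Verdict |
|---|---|---|
| 1 | Pad yielded; steady drag of 2–4 N and about 6 N of push to +y | Good |
| 2 | Went in 20 mm with no measurable drag; pad gave way | Weak |
| 3 | Pad did not move under about 10 N sideways | Seized |
| 4 | Pad did not move at about 6 N sideways; I stopped there | Seized, by elimination |

- **Bay 4:** I pushed it less far than bay 3, and bay 1 felt the same up to about 7 N. I call it seized because bay 1 then yielded and held its drag, and only one bay is good.
- **Final check after release:**
  - The tip is about 60 mm inside the mouth and within 1 mm of the bay's middle line.
  - The feeler lies within about 1° of the bay's direction, and looks upright with the guard at the block.
  - The gripper is clear, with wrist force near zero.
- **Forces:** the wrist force stayed near 12 N or below, but I could not read the feeler-to-block force directly.
- **Bystanders:** I touched none of them. The last pictures show the objective, oil and carrier standing as before; I did not re-measure the others.

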